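# Unlatch the carrying case and stand its bottle on the tray

### The job

Lift the red bar of the draw latch on the case right over towards the case's front, until the wire hook drops free of its keeper, and let the lid spring open. Take the green bottle out, lay it down flat on the bare worktop and let go of it; then take it again another way and stand it upright inside the small steel tray. Leave the case open and do not push the other loose things about.

Things in the scene. Friction and masses are not known exactly. Their poses are not given: they have to be found in the camera images.
- case_floor (a point): Centre of the padded floor inside the blue-grey carrying case, 10 mm above the worktop. The case is fixed to the worktop, 150 (x) x 180 (y) x 58 mm high without its lid, walls 6 mm, so the open space inside is 138 x 168 mm and 48 mm deep. Its -x side is the front with the latch, the lid hinge runs along the top of its +x side; the axes turn with the case.
- lid (a joint): Hinge of the case lid (150 x 180 mm, 14 mm thick, closed it tops out 72 mm above the worktop): 0 shut, 1.85 fully open, leaning back a little past upright. A soft damped spring opens it by itself in about two seconds, once the latch hook is free and nothing is in its way (about 2 N at the front edge).
- lever (a joint): Latch lever: 0 shut, lying back over the lid; it grows as the bar is lifted up and over towards the front (-x of the case), 2.6 at most. It needs about 1.5 N at the bar until it passes centre at about 0.45 rad, then helps itself over; from about 1.3 rad the hook is slack, at about 1.6 rad it slips off the keeper and the lid begins to rise: carry on to about 2.1 rad. Friction keeps the freed lever where it is left.
- lever_bar (a point): Centre of the lever's red round finger bar, 30 mm long (along the case's y axis) and 13 mm thick, 65 mm from the pivot; on the shut latch it is 28 mm above the lid, 100 mm above the worktop. It can be pinched by its two ends from above, and turns between the fingers. Its axes turn with the lever.
- latch_pivot (a point): Middle of the lever's pivot pin, which runs along the case's y axis, 8 mm above the lid and 6 mm in front of the lid's front edge, so 80 mm above the worktop with the lid shut. Carried by the lid; while the lid is shut its axes are those of the case.
- hook_rod (a point): Middle of the cross rod (5 mm thick, 49 mm long) at the lower end of the wire hook that hangs from the lever; hooked under the keeper lip at the start.
- keeper_lip (a point): Middle of the underside of the keeper lip, a steel tongue 30 mm wide that stands out 12 mm on the front face of the case, 42 mm above the worktop. It yields upward about 1 mm against its spring as the latch passes centre.
- bottle_center (a point): Half-way up the body of the green bottle with a white nozzle (34 x 52 x 132 mm, 0.09 kg nominal). Its z axis points along the bottle from base to nozzle, x is the thin way (34 mm), y the wide way (52 mm). This point is 48 mm above the base; the body is 96 mm long, neck and nozzle follow. At the start it lies in the shut case on a broad side, nozzle towards the case's +y, its centre 17 mm above the case floor. Upright on a surface it stands firmly on its flat base.
- tray_floor (a point): Middle of the inner floor of the small steel tray, 4 mm above the worktop. The tray is loose, 91 (x) x 126 (y) mm outside, with a rim 16 mm high; the flat floor is about 75 x 110 mm.
- penlight: Bystander: black penlight, 17 x 114 x 19 mm, lying loose; origin under its middle.
- eye_pad_pack: Bystander: flat white sealed pack, 55 x 95 x 8 mm, lying loose; origin under its middle.
- lens_case: Bystander: contact lens case with two screw caps, 36 x 72 x 18 mm, loose; origin under its middle.
- dropper: Bystander: small white dropper bottle with a green nozzle, 25 x 25 x 80 mm, standing loose; origin under its base.
Things that resemble listed ones, but are neither listed nor needed, are in the scene too. Of the things that look like the part that bears tray_floor, the larger one is meant.

How it is judged:
On the way, in this order (a step that is already met when the one before it is completed fails the run):
1. the latch lever is over past centre (more than 1.2 rad) and the hook rod is clear of the keeper lip (value of joint lever above 1.2 rad and distance between hook_rod and keeper_lip above 0.012 m), for 0.1 s.
2. the bottle lies flat on the bare worktop, let go and at rest (angle between bottle_center's own z axis and vertical between 1.35 and 1.8 rad and height (world z) of bottle_center below 0.032 m and horizontal distance between bottle_center and case_floor above 0.1 m and not (contact force between bottle and tray above 0.05 N) and contact force between bottle and the fingers below 0.05 N and linear speed of bottle below 0.02 m/s), for 0.2 s.
At the end, for the whole second after the job is handed in: The bottle stands upright (within 7 degrees) and at rest on the floor of the steel tray, its axis within 35 mm (tray x) and 50 mm (tray y) of the tray's middle, the tray flat on the worktop, and the case lid stands open (more than 1.2 rad) (angle between bottle_center's own z axis and vertical below 0.12 rad and contact force between bottle and tray above 0.2 N and x of bottle_center in the frame of tray_floor between -0.035 and 0.035 m and y of bottle_center in the frame of tray_floor between -0.05 and 0.05 m and z of bottle_center in the frame of tray_floor below 0.054 m and angle between tray_floor's own z axis and vertical below 0.05 rad and linear speed of bottle below 0.02 m/s and value of joint lid above 1.2 rad); the robot touches nothing.
It fails at once if a loose bystander is shifted more than 30 mm (distance of any of penlight, eye_pad_pack, lens_case, dropper from where it was at the start of the episode above 0.03 m).
It also fails if it takes over 67 s, if anything falls off the work surface, if the arm or the gripper's body presses on something with over 40 N, if the wrist force passes 120 N, or if a joint passes its speed limit or range.

### The arm

A 6-joint arm with a two-finger parallel gripper is mounted at the origin on a cart in front of the work surface, level with it; the furniture and walls round the work are solid. World frame = base frame: x ahead of the robot, y to its left, z up, the work surface at z = 0. Lengths are in m, angles in rad, forces in N, time in s.
With the tool pointing down it reaches from about 0.3 to 0.775 m from the base axis. Payload 14.6 kg.
Tool frame: the origin (TCP) lies on the front face of the gripper's body, between the roots of the fingers; the fingertips stand 97 mm ahead of it and the grasp point (between the pads) lies 78 mm ahead of it; z points along the fingers, x is the direction in which the jaws open and shut, and the axes are right-handed (so a half turn about z gives the same grasp; the last joint's range is limited). The gripper opens to 94 mm and grips with 3 to 60 N. Pads are 16 mm wide; open, the fingers measure 119 mm over their backs; the gripper's body (75 mm by 177 mm) begins 78 mm behind the grasp point.
Start: joints at [1.266, 0.3, 1.521, -0, 1.321, -0.067], TCP at [0.13, 0.535, 0.303] pointing down, gripper open.
Joint ranges: [-3.03, 3.03], [-0.79, 2.21], [0.23, 2.52], [-1.04, 4.18], [0, 3.07], [-2.55, 2.55]. Speed limits (rad/s): [2.22, 2.22, 2.57, 3.14, 3.14, 3.14].

### API

Orientations are given as [roll, pitch, yaw] about the fixed x, y, z axes, in that order (R = Rz(yaw) Ry(pitch) Rx(roll)).
In Python, from station import sensors, camera, ctrl gives the robot as it stands.
- The arm moves only by the tool move_arm, never from a script. Its argument "rows" is text: rows parted by semicolons, each of 6 numbers parted by spaces: the shift along the tool's x, y, z in mm, then the turn, a rotation vector about the tool's x, y, z in rad. In form: x y z wx wy wz; .... A call has 1 to 20 rows; each row shifts and turns the pose as measured when the row begins, along the tool's axes as they then stand; what a row does not reach is not made up. A row lasts 1/8 s, in which the tool goes at most 62.5 mm and 10.7 degrees, less where a joint would pass 70% of its speed; a pose out of reach is approached as far as the arm can. A call with a gripper value outside its range is refused whole. "grip" is the opening, from -1 (shut) to 1 (fully open), set as the call begins (left out, the last holds). The fingers move at their own pace and stop on an object; "newtons" is the grip in N (left out, the last holds). Time passes only in rows, so rows that do not move let the fingers close. It gives the time, the measured TCP pose, the force and the opening at its end, in the units of the state.
- sensors.get_obs(): the state, without advancing time (a new reading comes with each control period).
- camera(name): name is "scene" or "top" or "wrist"; returns a dict with "color" (420x560x3 uint8, blue, green, red), "z_map" (420x560 float32, m along the optical axis (not along the pixel's ray), 0 where there is no reading), "mtx" (3x3 intrinsics, pixels), "position" and "attitude" of the camera in the world; the wrist camera has in their place "hand_eye" (4x4, takes a point from camera to tool coordinates, whose origin is the TCP and whose axes are the tool frame's). Camera axes: x right, y down, z forward; pixel columns grow to the right and rows downward; lengths in m; the calibration is good to about 2 mm. The wrist camera is an equidistant fisheye: a pixel r from the principal point sees the ray r / f radians off the axis. A picture is of the moment at which its call begins: read the wrist's pose just before it.
- ctrl.hand_in(): hands the job in, once; it reports no verdict.
The state is a dict: "time_s": time; "qpos": joint angles; "joint_vel": joint speeds; "tau": joint torques, N m; "ee_pos": TCP position; "eef_rot": TCP orientation; "force": force on the tool from outside, world axes, zero at the start; "moment": the same for the moment, N m; "grip_width": finger opening in m.
Only numpy, scipy, OpenCV 4.12 (cv2) and the standard library are available. Lean on these libraries where they do the work, as an engineer would, in place of code of your own. Each camera call takes 0.05 s, during which the arm holds its last target.

## Working session

There is one attempt and no reset: what is moved stays moved. The work goes in short steps, Python scripts to look and compute and a tool call to move; the robot and the scene stay as the last step left them, time stands still between calls to the robot, and variables do not carry over. Pictures are saved under pics/ and viewed, and the job is handed in when it is done.

Besides the shell and the picture viewer there is one more tool, called after "Call:" by a JSON object that holds its "fn" and its "kwargs", one argument or row to a line. move_arm: Moves the arm, as the interface text tells. Its arguments: {"type":"object","properties":{"rows":{"type":"string"},"grip":{"type":"number"},"newtons":{"type":"number"}},"required":["rows"]}

```bash
mkdir -p pics; cat > h.py <<'E'
import numpy as np, cv2
from scipy.spatial.transform import Rotation as R
from station import sensors, camera, ctrl
def cam(n,name=None):
    c=camera(n)
    if name: cv2.imwrite('pics/'+name+'.png',c['color'])
    np.savez('last_'+n+'.npz',**{k:np.array(v) for k,v in c.items()})
    return c
def attR(a):
    a=np.array(a,float)
    if a.shape==(3,3): return a
    if a.size==4: return None
    return R.from_euler('xyz',a).as_matrix()
def cloud(c):
    z=c['z_map'];K=c['mtx'];v,u=np.indices(z.shape)
    P=np.stack([(u-K[0,2])/K[0,0]*z,(v-K[1,2])/K[1,1]*z,z],-1)
    return P@attR(c['attitude']).T+np.array(c['position'])
def load(n): return dict(np.load('last_'+n+'.npz'))
E
python3 - <<'E'
from h import *
o=sensors.get_obs();print(o)
for n in ['scene','top','wrist']:
    c=cam(n,n+'0');print(n,[(k,np.array(v).tolist()) for k,v in c.items() if k not in('color','z_map')])
E
```

```text
{'time_s': 0.0, 'qpos': array([ 1.26640177e+00,  3.00471693e-01,  1.52157358e+00, -8.77390373e-06,
        1.32068710e+00, -6.66094049e-02]), 'joint_vel': array([ 0.00133472, -0.00145886,  0.00015305, -0.00196142,  0.00037183,
        0.00082627]), 'tau': array([ 1.59705891e-03, -5.31809735e+01, -3.52733624e+01,  7.08385441e-02,
        2.43708916e-02, -9.34445234e-05]), 'ee_pos': array([0.1295183 , 0.53438218, 0.30208911]), 'eef_rot': array([-3.14152527e+00,  1.13776271e-03,  1.33301339e+00]), 'force': array([-1.29767048,  0.30630658,  0.05130736]), 'moment': array([ 0.00025227, -0.01310191,  0.00374483]), 'grip_width': 0.09377698287587193}
scene [('mtx', [[379.5428085194468, 0.0, 282.74147616600317], [0.0, 379.5428085194468, 206.91570274105396], [0.0, 0.0, 1.0]]), ('position', [0.553368306163429, 0.7538712130580631, 0.6018393997672535]), ('attitude', [-2.1635783793108336, 0.01687908013009065, -3.116223376994811])]
top [('mtx', [[397.8848993342835, 0.0, 276.3020142132211], [0.0, 397.8848993342835, 214.80088692692712], [0.0, 0.0, 1.0]]), ('position', [0.5034818704996652, 0.007452574336447889, 1.1641720952742878]), ('attitude', [-3.091015524205508, 0.003003577164387261, -1.5877838004429312])]
wrist [('mtx', [[325.19226210127806, 0.0, 274.971115312181], [0.0, 325.19226210127806, 210.34953002561838], [0.0, 0.0, 1.0]]), ('hand_eye', [[0.9999994233461157, 0.0010729431685709773, 4.583001407979409e-05, 7.407509489654185e-05], [-0.0010540326327901596, 0.9724103596436374, 0.23327447668559556, -0.06742448202815937], [0.00020572467568799184, -0.23327439047329313, 0.9724109298165404, -0.08122021151563419], [0.0, 0.0, 0.0, 1.0]])]
```

View pics/scene0.png

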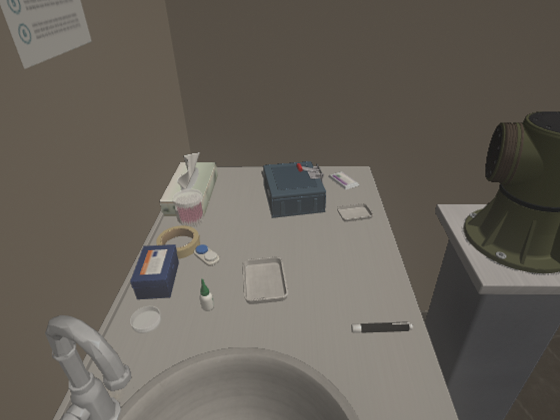

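View pics/top0.png

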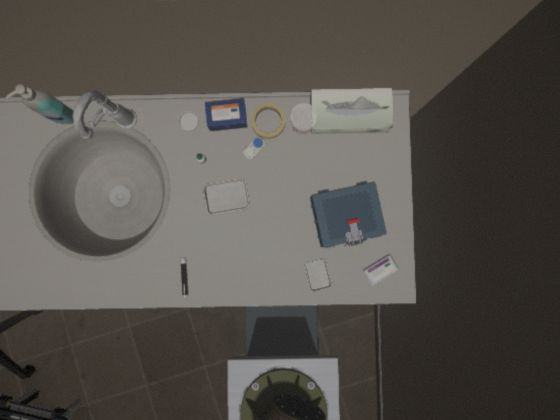

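```bash
python3 - <<'E'
from h import *
c=load('top')
im=c['color']
cv2.imwrite('pics/a1.png',cv2.resize(im[165:305,290:420],None,fx=4.2,fy=4.2,interpolation=cv2.INTER_CUBIC))
cv2.imwrite('pics/a2.png',cv2.resize(im[100:305,160:300],None,fx=2.9,fy=2.9,interpolation=cv2.INTER_CUBIC))
P=cloud(c)
for u,v in [(150,250),(300,200),(348,205),(353,221),(354,240),(227,197),(200,157),(120,196),(184,275),(317,275),(250,150)]: print((u,v),P[v,u].round(4))
# lid top
m=(P[...,2]>.062)&(P[...,2]<.08)
m[:, :300]=0; m[:170]=0;m[260:]=0
pts=P[m][:,:2].astype(np.float32);print(len(pts),cv2.minAreaRect(pts),P[m][:,2].mean())
m=(P[...,2]>.085)&(P[...,2]<.13); m[:, :300]=0; m[:170]=0;m[260:]=0
print(m.sum(),P[m].mean(0),np.argwhere(m).min(0),np.argwhere(m).max(0))
b,g,r=[im[...,i].astype(int) for i in range(3)]
m=(r>120)&(g<60)&(b<60); m[:180]=0;m[260:]=0
print(m.sum(),np.argwhere(m).mean(0),P[m].mean(0))
E
```

```text
(150, 250) [ 0.4659  0.3808 -0.0014]
(300, 200) [ 0.6046 -0.0603  0.0013]
(348, 205) [ 0.5821 -0.1871  0.0759]
(353, 221) [ 0.5371 -0.1938  0.1066]
(354, 240) [ 0.4861 -0.2014  0.0737]
(227, 197) [6.173e-01 1.538e-01 4.000e-04]
(200, 157) [0.7263 0.2218 0.0546]
(120, 196) [ 0.6418  0.5294 -0.1539]
(184, 275) [0.3933 0.2776 0.0163]
(317, 275) [ 0.3855 -0.1052  0.0018]
(250, 150) [0.7516 0.0832 0.0181]
3631 ((0.5501390099525452, -0.2919299602508545), (0.24663883447647095, 0.4037729799747467), 0.6036902070045471) 0.07182835998579161
916 [ 0.5409631  -0.42075264  0.1046126 ] [170 347] [259 470]
29 [220.79310345 352.31034483] [ 0.53657147 -0.18518945  0.14091052]
```

View pics/a1.png

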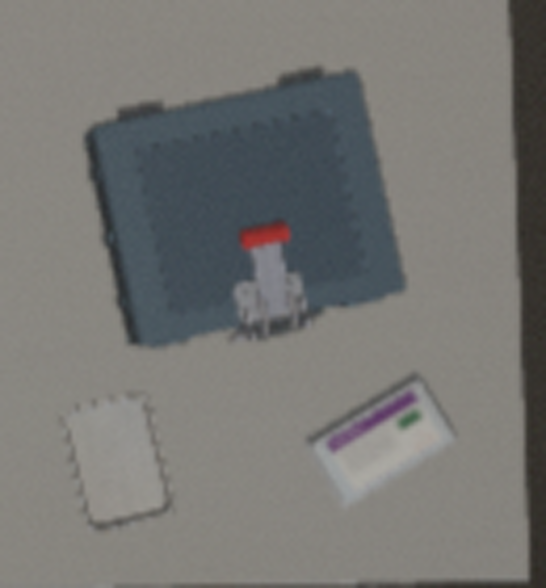

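View pics/a2.png

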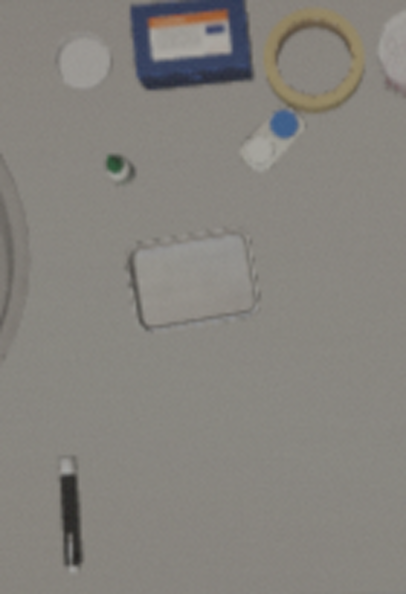

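```bash
cat >> h.py <<'E'
def pix2plane(c,u,v,z):
    K=c['mtx'];d=attR(c['attitude'])@np.array([(u-K[0,2])/K[0,0],(v-K[1,2])/K[1,1],1.]);p=np.array(c['position'])
    return p+d*(z-p[2])/d[2]
def proj(c,X):
    q=(np.atleast_2d(X)-np.array(c['position']))@attR(c['attitude']);K=c['mtx']
    return np.stack([K[0,0]*q[:,0]/q[:,2]+K[0,2],K[1,1]*q[:,1]/q[:,2]+K[1,2]],1)
E
python3 - <<'E'
from h import *
c=load('top')
a=lambda x,y,f,ox,oy:(x/f+ox,y/f+oy)
L=np.array([pix2plane(c,*a(x,y,4.2,290,165),.072) for x,y in [(92,130),(357,72),(405,290),(133,345)]])
print(L.round(4),L.mean(0))
print([np.linalg.norm(L[i]-L[i-1]).round(4) for i in range(4)])
x=(L[0]-L[3])+(L[1]-L[2]); y=(L[0]-L[1])+(L[3]-L[2])
print('yaw x',np.arctan2(x[1],x[0]),'yaw y-90',np.arctan2(y[1],y[0])-np.pi/2)
print('bar',[pix2plane(c,*a(x,y,4.2,290,165),.103).round(4) for x,y in [(242,238),(289,230),(265.5,234)]])
T=np.array([pix2plane(c,*a(x,y,2.9,160,100),.016) for x,y in [(130,245),(250,232),(260,312),(148,329)]]);print(T.round(4),T.mean(0))
P=cloud(c)
for r in [(slice(180,215),slice(320,375))]:
    print(np.median(P[r][...,2]))
# scene camera check
s=load('scene');im=s['color'];cv2.imwrite('pics/s1.png',cv2.resize(im[150:230,250:390],None,fx=5.5,fy=5.5,interpolation=cv2.INTER_CUBIC))
print(proj(s,[pix2plane(c,353.2,220.7,.1)]), proj(s,L))
E
```

```text
[[ 0.6091 -0.0891  0.072 ]
 [ 0.6443 -0.2639  0.072 ]
 [ 0.5009 -0.291   0.072 ]
 [ 0.4681 -0.1128  0.072 ]] [ 0.55559501 -0.18920111  0.072     ]
[np.float64(0.143), np.float64(0.1783), np.float64(0.146), np.float64(0.1811)]
yaw x 0.17649471152437454 yaw y-90 0.19029618940400117
bar [array([ 0.5357, -0.1801,  0.103 ]), array([ 0.5402, -0.2101,  0.103 ]), array([ 0.5379, -0.1951,  0.103 ])]
[[0.6533 0.2158 0.016 ]
 [0.6643 0.0955 0.016 ]
 [0.5839 0.0866 0.016 ]
 [0.5688 0.1985 0.016 ]] [0.61756381 0.14913004 0.016     ]
0.07175499761308357
[[299.75900507 166.19650465]] [[273.06977268 194.82525791]
 [264.08471986 163.91918026]
 [311.50054931 159.65037593]
 [326.31794449 190.05423182]]
```

View pics/s1.png

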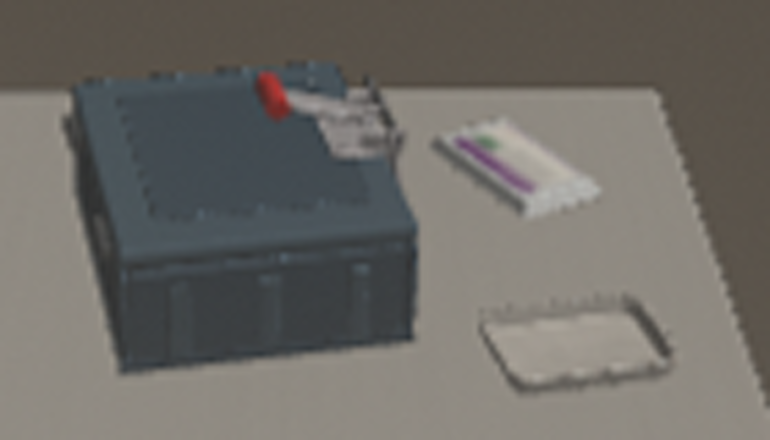

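```bash
cat >> h.py <<'E'
def pose():
    o=sensors.get_obs();return np.array(o['ee_pos']),R.from_euler('xyz',o['eef_rot']).as_matrix(),o
def delta(p,rpy):
    p0,R0,o=pose();Rt=R.from_euler('xyz',rpy).as_matrix() if np.ndim(rpy)==1 else rpy
    print('shift mm',(R0.T@(np.array(p)-p0)*1000).round(1),'rotvec',R.from_matrix(R0.T@Rt).as_rotvec().round(3))
E
python3 - <<'E'
from h import *
delta([.538,-.194,.26],[np.pi,0,1.756])
E
```

```text
shift mm [-611.7  568.6   42.7] rotvec [-0.     0.001 -0.423]
```

Call:
{"fn": "move_arm", "kwargs": {
  "rows": "-41 38 0 0 0 0; -41 38 0 0 0 0; -41 38 0 0 0 0; -41 38 0 0 0 0; -41 38 0 0 0 0; -41 38 0 0 0 0; -41 38 0 0 0 0; -41 38 0 0 0 0; -41 38 0 0 0 0; -41 38 0 0 0 0; -41 38 0 0 0 0; -41 38 0 0 0 0; -41 38 0 0 0 0; -41 38 0 0 0 0; 0 0 10 0 0 -0.14; 0 0 15 0 0 -0.14; 0 0 15 0 0 -0.14",
  "grip": 1
}}

```text
time_s: 2.28
ee_pos: [0.5212, -0.1732, 0.2602]
eef_rot: [3.141, 0.002, 1.765]
force: [0.4, -0.0, -0.3]
grip_width: 0.094
```

```bash
python3 - <<'E'
from h import *
p,_,o=pose();print(o)
delta([.538,-.194,.26],[np.pi,0,1.756])
c=cam('top','t1'); im=c['color'];cv2.imwrite('pics/t1c.png',cv2.resize(im[165:305,290:420],None,fx=4.2,fy=4.2,interpolation=cv2.INTER_CUBIC))
c=cam('wrist','w1')
E
```

```text
{'time_s': 2.275, 'qpos': array([-3.87196602e-01,  3.35474449e-01,  1.57605474e+00, -1.21401275e-03,
        1.22874454e+00, -2.15171155e+00]), 'joint_vel': array([-3.17798285e-03,  1.23888187e-01,  1.40494786e-01,  6.19418824e-04,
       -2.59390021e-01, -1.14964806e+00]), 'tau': array([ -0.26235625, -54.88744855, -34.88787174,  -0.06805327,
         0.60198806,   2.4356541 ]), 'ee_pos': array([ 0.52116625, -0.17321015,  0.26022463]), 'eef_rot': array([3.14111822e+00, 1.68020479e-03, 1.76492100e+00]), 'force': array([ 0.38922136, -0.0264087 , -0.2782223 ]), 'moment': array([ 0.01563209, -0.04028471, -0.00339622]), 'grip_width': 0.09400556506908607}
shift mm [-23.6  12.5   0.3] rotvec [0.    0.002 0.009]
```

View pics/w1.png

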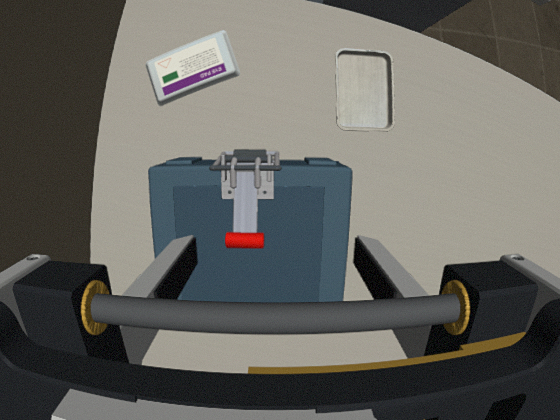

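```bash
cat >> h.py <<'E'
def wpix(c,u,v,z=None,T=None):
    # world point from wrist pixel; depth from z_map or plane z
    p,R0,_=pose() if T is None else (*T,None)
    K=c['mtx'];d=np.array([u-K[0,2],v-K[1,2]])/K[0,0];r=np.hypot(*d);ray=np.array([*(np.sin(r)*d/max(r,1e-9)),np.cos(r)])
    H=np.array(c['hand_eye'])
    dw=R0@H[:3,:3]@ray;ow=R0@H[:3,3]+p
    if z is None:
        return ow+dw*c['z_map'][int(round(v)),int(round(u))]/ray[2]
    return ow+dw*(z-ow[2])/dw[2]
E
python3 - <<'E'
from h import *
c=cam('wrist','w2')
p,_,o=pose();print(p,o['eef_rot'])
im=c['color'];b,g,r=[im[...,i].astype(int) for i in range(3)]
m=(r>120)&(g<60)&(b<60);ix=np.argwhere(m);print(ix.mean(0),ix.min(0),ix.max(0))
v,u=ix.mean(0);print(wpix(c,u,v),wpix(c,u,v,.106),wpix(c,ix[:,1].min(),v,.1),wpix(c,ix[:,1].max(),v,.1))
for u,v in [(150,170),(351,168),(245,175),(245,160)]: print(wpix(c,u,v),wpix(c,u,v,.072))
delta([.538,-.194,.178],[np.pi,0,1.756])
E
```

```text
[ 0.5210551  -0.17289753  0.26051028] [-3.14121307e+00  1.13685699e-03  1.75820412e+00]
[239.19337017 244.55985267] [232 226] [246 263]
[ 0.5374169  -0.19365521  0.10489691] [ 0.53703233 -0.19361664  0.106     ] [ 0.54200487 -0.20831012  0.1       ] [ 0.53634372 -0.17958511  0.1       ]
[ 0.50356997 -0.28856026  0.06987352] [ 0.50318885 -0.28775319  0.072     ]
[ 4.74097819e-01 -9.90495569e-02  3.40387036e-04] [ 0.47005598 -0.11716771  0.072     ]
[ 0.4914351  -0.20299569  0.08420765] [ 0.49316964 -0.20383105  0.072     ]
[ 0.47989663 -0.20534898  0.08085098] [ 0.48074662 -0.20602669  0.072     ]
shift mm [-23.8  12.7  82.5] rotvec [-0.     0.001  0.002]
```

Call:
{"fn": "move_arm", "kwargs": {
  "rows": "-24 12.5 0 0 0 0; 0 0 25 0 0 0; 0 0 25 0 0 0; 0 0 22 0 0 0; 0 0 8 0 0 0; 0 0 2 0 0 0"
}}

```text
time_s: 3.18
ee_pos: [0.5402, -0.1952, 0.182]
eef_rot: [3.136, 0.005, 1.738]
force: [-0.3, 0.2, 0.7]
grip_width: 0.0936
```

```bash
python3 - <<'E'
from h import *
c=cam('wrist','w3')
p,_,o=pose();print(p,o['eef_rot'],o['force'])
delta([.538,-.194,.178],[np.pi,0,1.756])
E
```

```text
[ 0.54022792 -0.19518025  0.18204921] [3.13563046 0.00512288 1.73872872] [0.67114814 0.43386497 0.17111659]
shift mm [ 1.6 -2.   4. ] rotvec [ 0.006  0.005 -0.017]
```

View pics/w3.png

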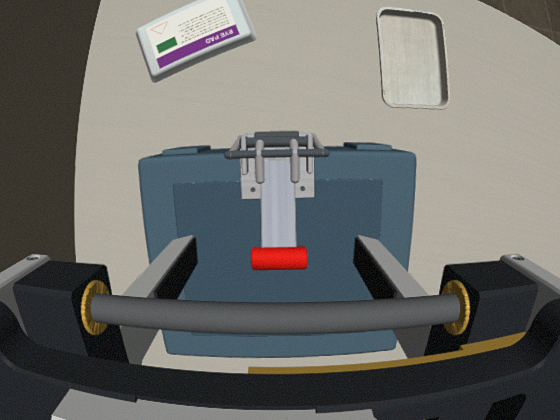

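Call:
{"fn": "move_arm", "kwargs": {
  "rows": "1.5 -2 4 0 0 -0.015; 0 0 0 0 0 0; 0 0 0 0 0 0; 0 0 0 0 0 0; 0 0 0 0 0 0; 0 0 0 0 0 0",
  "grip": -1,
  "newtons": 15
}}

```text
time_s: 3.98
ee_pos: [0.5385, -0.1941, 0.18]
eef_rot: [3.133, 0.007, 1.754]
force: [-0.2, -0.6, -0.9]
grip_width: 0.0372
```

Call:
{"fn": "move_arm", "kwargs": {
  "rows": "0 0 0.5 0 0 0; 0 0 0 0 0 0; 0 0 0 0 0 0"
}}

```text
time_s: 4.35
ee_pos: [0.5384, -0.1934, 0.1796]
eef_rot: [3.133, 0.006, 1.754]
force: [-0.8, -0.5, 1.2]
grip_width: 0.0299
```

```bash
python3 - <<'E'
import numpy as np
# arc: along +tool y = +case x ; tool z down
t=0.313+np.concatenate([np.arange(0,2.2,.14)])
X=65*np.cos(t);Z=65*np.sin(t)
for i in range(1,len(t)): print(i,round(t[i]-.313,2),'y %.1f z %.1f'%(X[i]-X[i-1],-(Z[i]-Z[i-1])))
E
```

```text
1 0.14 y -3.4 z -8.4
2 0.28 y -4.5 z -7.9
3 0.42 y -5.6 z -7.2
4 0.56 y -6.5 z -6.3
5 0.7 y -7.4 z -5.3
6 0.84 y -8.0 z -4.3
7 0.98 y -8.5 z -3.1
8 1.12 y -8.9 z -1.9
9 1.26 y -9.1 z -0.6
10 1.4 y -9.1 z 0.7
11 1.54 y -8.9 z 1.9
12 1.68 y -8.5 z 3.1
13 1.82 y -8.0 z 4.3
14 1.96 y -7.3 z 5.4
15 2.1 y -6.5 z 6.3
```

Call:
{"fn": "move_arm", "kwargs": {
  "rows": "0 -3.5 -8.5 0 0 0; 0 -4.5 -8 0 0 0; 0 -5.5 -7 0 0 0; 0 -6.5 -6.5 0 0 0; 0 -7.5 -5.5 0 0 0; 0 -8 -4.5 0 0 0; 0 -8.5 -3 0 0 0"
}}

```text
time_s: 5.22
ee_pos: [0.4916, -0.2023, 0.2248]
eef_rot: [3.134, 0.006, 1.754]
force: [1.5, -1.8, -2.3]
grip_width: 0.0298
```

```bash
python3 - <<'E'
from h import *
p,R0,o=pose();print(p,o['force'],o['grip_width'])
c=cam('wrist','w4')
g=p+R0@[0,0,.078]
d=g-np.array([.538,-.194,.1]);a=.186
lx=61.8+1000*(d[0]*np.cos(a)+d[1]*np.sin(a));lz=20+1000*d[2]
print(lx,lz,np.hypot(lx,lz),np.arctan2(lz,lx)-.313)
E
```

```text
[ 0.49156559 -0.20229946  0.22475587] [ 1.54683111 -1.81694381 -2.27446657] 0.029778375396517266
15.244416882281293 66.75974676546556 68.47814274839726 1.0332980415785038
```

View pics/w4.png

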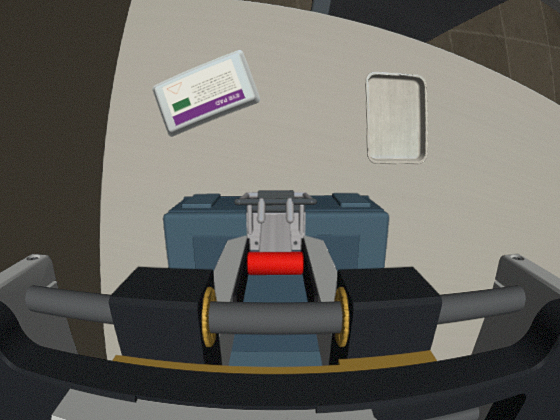

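Call:
{"fn": "move_arm", "kwargs": {
  "rows": "0 -9 -1 0 0 0; 0 -9 0 0 0 0; 0 -9 1.5 0 0 0; 0 -9 2.5 0 0 0; 0 -8.5 3.5 0 0 0; 0 -8 4.5 0 0 0; 0 -7.5 5.5 0 0 0; 0 -6.5 6.5 0 0 0"
}}

```text
time_s: 6.28
ee_pos: [0.4219, -0.2156, 0.2008]
eef_rot: [3.131, 0.008, 1.753]
force: [2.3, -1.1, -0.1]
grip_width: 0.0298
```

```bash
python3 - <<'E'
from h import *
p,R0,o=pose();print(p,o['force'],o['grip_width'])
c=cam('wrist','w5')
g=p+R0@[0,0,.078]
d=g-np.array([.538,-.194,.1]);a=.186
lx=61.8+1000*(d[0]*np.cos(a)+d[1]*np.sin(a));lz=20+1000*d[2]
print(lx,lz,np.hypot(lx,lz),np.arctan2(lz,lx)-.313)
E
```

```text
[ 0.42194597 -0.21558083  0.20076427] [ 2.30514901 -1.14547925 -0.11280149] 0.02976211473457039
-55.42376587712543 42.770923460822715 70.00818321949205 2.1713430154043256
```

View pics/w5.png

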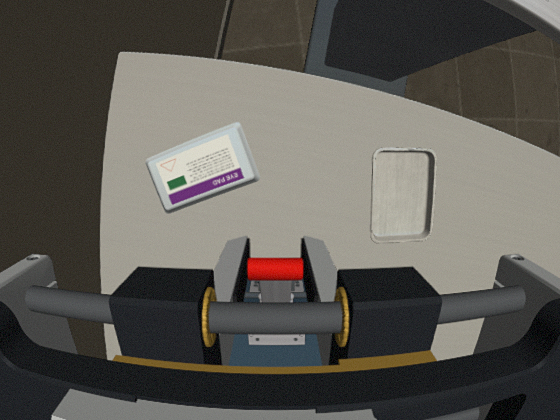

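Call:
{"fn": "move_arm", "kwargs": {
  "rows": "0 0 0 0 0 0; 0 0 0 0 0 0; 0 0 -15 0 0 0; 0 -5 -40 0 0 0; 0 -10 -45 0 0 0; 0 -15 -45 0 0 0; 0 0 0 0 0 0; 0 0 0 0 0 0",
  "grip": 1
}}

```text
time_s: 7.32
ee_pos: [0.3891, -0.2193, 0.3532]
eef_rot: [3.133, 0.007, 1.755]
force: [-0.5, -0.4, 0.1]
grip_width: 0.094
```

```bash
python3 - <<'E'
from h import *
p,R0,o=pose();print(p,o['force'],o['grip_width'])
c=cam('wrist','w6');c=cam('top','t6');c=cam('scene','s6')
cv2.imwrite('pics/s6c.png',cv2.resize(c['color'][110:260,220:420],None,fx=4,fy=4,interpolation=cv2.INTER_CUBIC))
E
```

```text
[ 0.38911958 -0.2192656   0.3531618 ] [-0.51262455 -0.38303721  0.07783121] 0.09404884985616176
```

View pics/s6c.png

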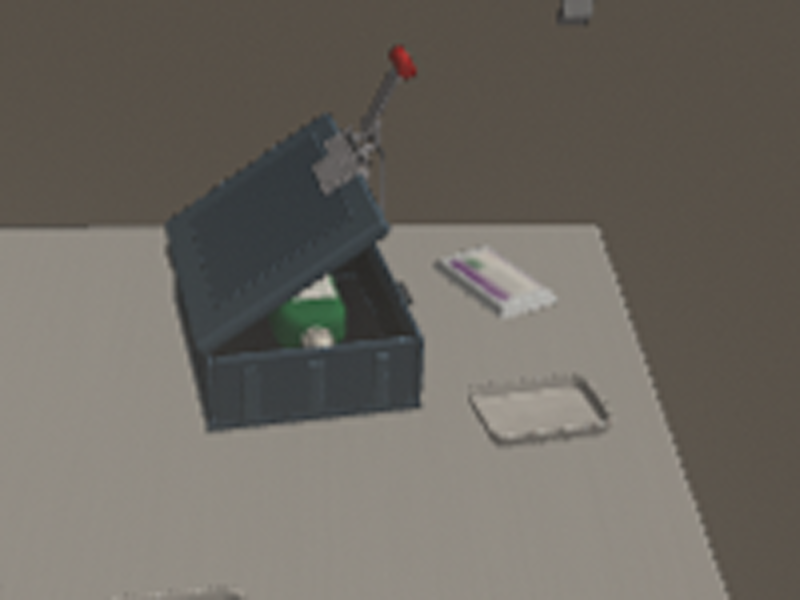

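View pics/w6.png

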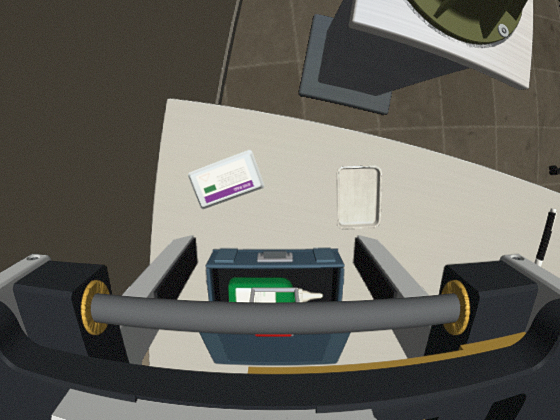

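Call:
{"fn": "move_arm", "kwargs": {
  "rows": "0 0 0 0 0 0.18; 0 0 0 0 0 0.18; 0 0 0 0 0 0.18; 0 0 0 0 0 0.18; 0 0 0 0 0 0.18; 0 0 0 0 0 0.18; 0 0 0 0 0 0.18; 0 0 0 0 0 0.18; 0 0 0 0 0 0.12; 0 0 0 0 0 0",
  "grip": 0.55
}}

```text
time_s: 8.72
ee_pos: [0.3901, -0.2181, 0.3434]
eef_rot: [-3.134, 0.006, 0.147]
force: [0.0, 0.8, 0.3]
grip_width: 0.0727
```

```bash
python3 - <<'E'
from h import *
p,R0,o=pose();print(p,o['eef_rot'],o['force'],o['grip_width'],o['qpos'])
c=cam('wrist','w7');c=cam('top','t7')
cv2.imwrite('pics/t7c.png',cv2.resize(c['color'][150:290,290:430],None,fx=4.2,fy=4.2,interpolation=cv2.INTER_CUBIC))
c=cam('scene','s7')
cv2.imwrite('pics/s7c.png',cv2.resize(c['color'][110:260,220:420],None,fx=4,fy=4,interpolation=cv2.INTER_CUBIC))
E
```

```text
[ 0.39010399 -0.21806359  0.34335652] [-3.1342804   0.00568916  0.14685193] [0.00604854 0.78060123 0.28471713] 0.07267235615027984 [-5.92316376e-01  3.84703985e-02  1.73072988e+00  1.59998317e-03
  1.38152310e+00 -7.39455709e-01]
```

View pics/t7c.png

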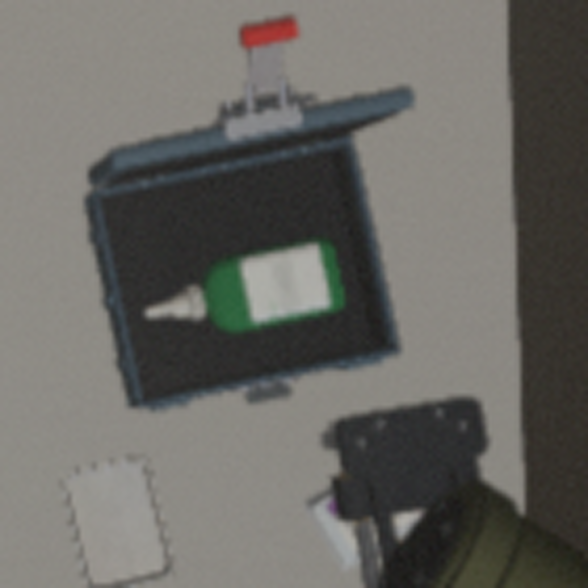

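View pics/w7.png

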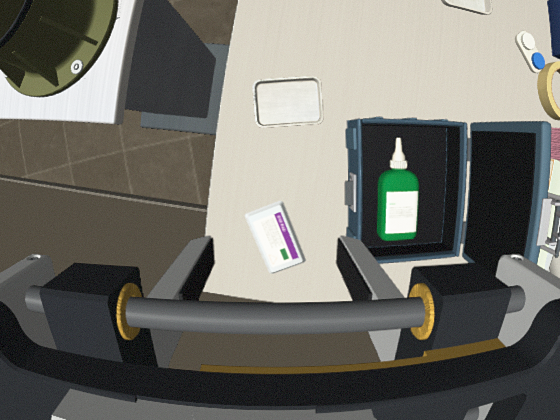

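View pics/s7c.png

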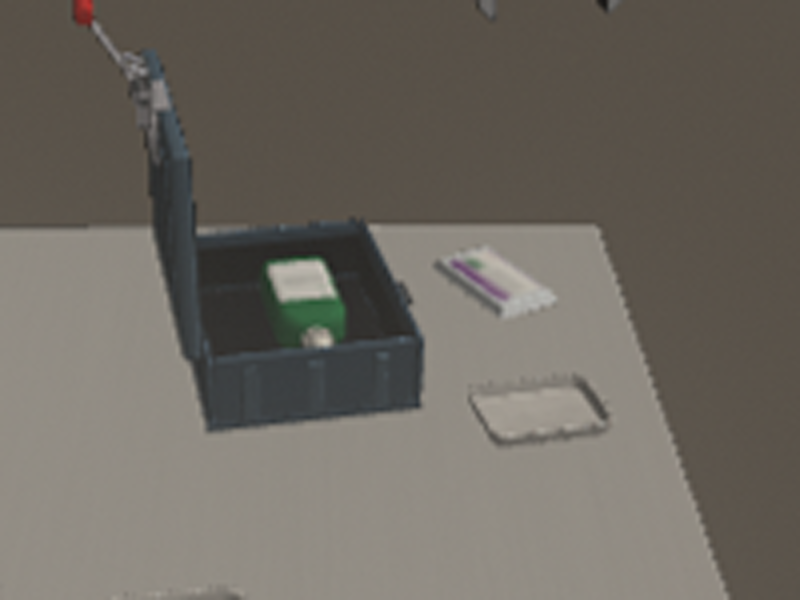

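```bash
python3 - <<'E'
from h import *
c=load('top');f=lambda x,y:(x/4.2+290,y/4.2+150)
b=pix2plane(c,*f(339,275),.04);n=pix2plane(c,*f(148,313),.03);s=[pix2plane(c,*f(*q),.04) for q in [(333,242),(345,308),(205,280),(220,328),(230,256)]]
print(b,n,np.linalg.norm(n-b));
d=(n-b)[:2];d/=np.linalg.norm(d);print('dir',np.arctan2(d[1],d[0])-np.pi/2,'centre',b[:2]+.048*d)
print(s)
im=c['color'].astype(int);B,G,Rr=im[...,0],im[...,1],im[...,2]
P=cloud(c);m=(P[...,2]>.032)&(P[...,2]<.05)&(abs(P[...,0]-.54)<.06)&(abs(P[...,1]+.2)<.07)
# whole bottle via color: green or white label
g=(G>Rr+15)&(G>B+5); g[:,:290]=0; g[:190]=0;g[260:]=0
ix=np.argwhere(g)[:,::-1].astype(np.float32); r=cv2.minAreaRect(ix);print(r);bx=cv2.boxPoints(r)
W=np.array([pix2plane(c,*q,.036) for q in bx]);print(W.round(4),W.mean(0),[np.linalg.norm(W[i]-W[i-1]).round(4) for i in range(4)])
# wrist
w=load('wrist');T=(np.array([0.39010399,-0.21806359,0.34335652]),R.from_euler('xyz',[-3.1342804,0.00568916,0.14685193]).as_matrix())
for q in [(379,175),(416,172),(379,240),(417,238),(398,206),(398,139)]: print(q,wpix(w,*q,T=T),wpix(w,*q,.036,T=T))
E
```

```text
[ 0.55395215 -0.25694653  0.04      ] [ 0.5308161  -0.12907309  0.03      ] 0.13033377361976017
dir 0.17899291399678607 centre [ 0.5454063 -0.2097134]
[array([ 0.57627268, -0.25355261,  0.04      ]), array([ 0.53167665, -0.26033361,  0.04      ]), array([ 0.5521281 , -0.16673148,  0.04      ]), array([ 0.51967019, -0.17600187,  0.04      ]), array([ 0.56801747, -0.18396328,  0.04      ])]
((354.4231262207031, 218.1154022216797), (18.04268455505371, 32.947513580322266), 78.69007110595703)
[[ 0.5642 -0.1611  0.036 ]
 [ 0.5811 -0.2533  0.036 ]
 [ 0.5306 -0.2618  0.036 ]
 [ 0.5139 -0.1699  0.036 ]] [ 0.54746226 -0.21151313  0.036     ] [np.float64(0.0511), np.float64(0.0937), np.float64(0.0511), np.float64(0.0935)]
(379, 175) [ 0.52226778 -0.17983851  0.00810883] [ 0.51281568 -0.17795478  0.036     ]
(416, 172) [ 0.57423761 -0.16613044  0.01048132] [ 0.56234118 -0.16524085  0.036     ]
(379, 240) [ 0.54189279 -0.26838757  0.00898917] [ 0.53144566 -0.26081105  0.036     ]
(417, 238) [ 0.6001131  -0.25811527  0.00842249] [ 0.58560772 -0.25107023  0.036     ]
(398, 206) [ 0.54397753 -0.21151357  0.04296738] [ 0.54695    -0.21260464  0.036     ]
(398, 139) [ 0.53195594 -0.12863978  0.02926647] [ 0.52938719 -0.12903172  0.036     ]
```

```bash
python3 - <<'E'
from h import *
delta([.547,-.211,.25],[np.pi,0,.182])
E
```

```text
shift mm [156.7  16.9  92.8] rotvec [-0.007  0.005 -0.033]
```

Call:
{"fn": "move_arm", "kwargs": {
  "rows": "40 4 20 -0.007 0.005 -0.033; 40 4 25 0 0 0; 40 4 25 0 0 0; 30 4 20 0 0 0; 0 0 0 0 0 0",
  "grip": 0.42
}}

```text
time_s: 9.5
ee_pos: [0.5451, -0.2072, 0.2506]
eef_rot: [3.14, -0.001, 0.193]
force: [-1.4, -1.4, 0.6]
grip_width: 0.0666
```

```bash
python3 - <<'E'
from h import *
c=cam('wrist','w8')
delta([.547,-.211,.111],[np.pi,0,.182])
print(pose()[2]['grip_width'])
c=cam('scene','s8')
cv2.imwrite('pics/s8c.png',cv2.resize(c['color'][60:260,200:420],None,fx=3,fy=3,interpolation=cv2.INTER_CUBIC))
E
```

```text
shift mm [  1.5   3.6 140.8] rotvec [ 0.002 -0.002  0.01 ]
0.06646576069304815
```

View pics/w8.png

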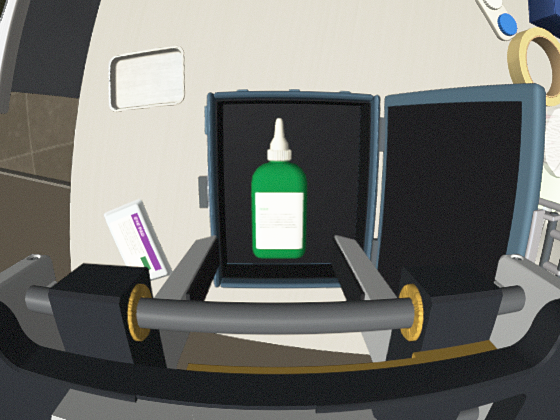

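View pics/s8c.png

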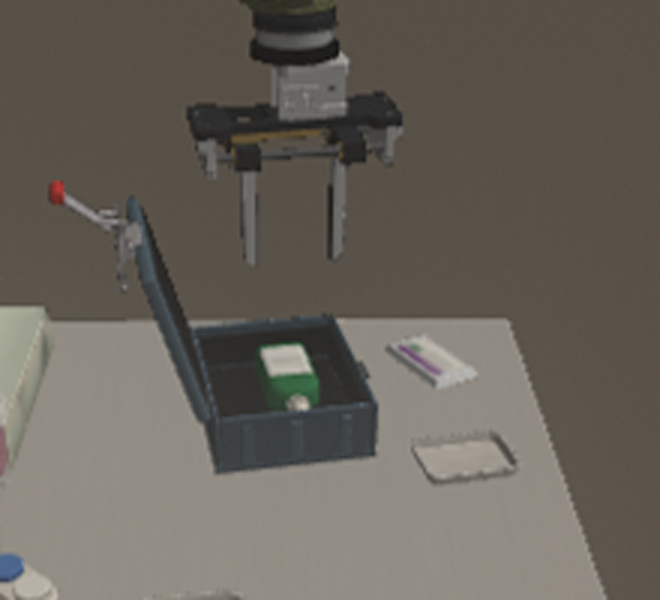

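Call:
{"fn": "move_arm", "kwargs": {
  "rows": "1.5 3.5 30 0 0 0.01; 0 0 30 0 0 0; 0 0 30 0 0 0; 0 0 25 0 0 0; 0 0 10 0 0 0; 0 0 0 0 0 0"
}}

```text
time_s: 10.35
ee_pos: [0.545, -0.2141, 0.1333]
eef_rot: [3.131, -0.012, 0.181]
force: [0.8, -0.0, 1.1]
grip_width: 0.0665
```

```bash
python3 - <<'E'
from h import *
c=cam('wrist','w9')
delta([.547,-.211,.111],[np.pi,0,.182])
print(pose()[2]['force'])
E
```

```text
shift mm [ 2.  -3.  22.8] rotvec [ 0.011 -0.013 -0.001]
[ 1.02912028 -0.30418897  0.67856815]
```

View pics/w9.png

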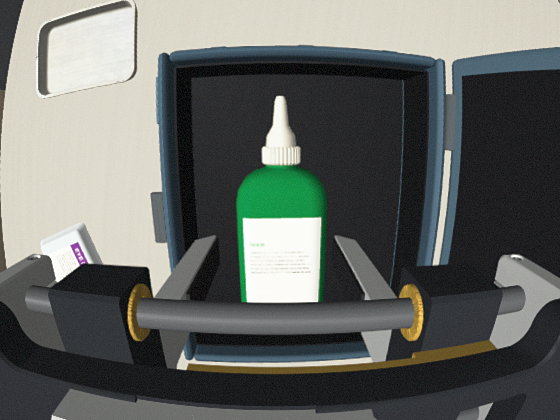

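Call:
{"fn": "move_arm", "kwargs": {
  "rows": "2 -3 12 0.011 -0.013 0; 0 0 9 0 0 0; 0 0 0 0 0 0"
}}

```text
time_s: 10.78
ee_pos: [0.5475, -0.2109, 0.1132]
eef_rot: [3.141, -0.001, 0.182]
force: [0.6, 1.4, -0.1]
grip_width: 0.0669
```

```bash
python3 - <<'E'
from h import *
delta([.547,-.211,.111],[np.pi,0,.182])
print(pose()[2]['force'])
E
```

```text
shift mm [-0.5 -0.   2.2] rotvec [ 0.001 -0.001 -0.   ]
[ 0.58994926  1.41995627 -0.10458577]
```

Call:
{"fn": "move_arm", "kwargs": {
  "rows": "0 0 2 0 0 0; 0 0 0 0 0 0; 0 0 0 0 0 0; 0 0 0 0 0 0; 0 0 0 0 0 0",
  "grip": -1,
  "newtons": 15
}}

```text
time_s: 11.4
ee_pos: [0.5476, -0.211, 0.1115]
eef_rot: [3.141, -0.002, 0.182]
force: [0.6, 0.2, -1.0]
grip_width: 0.0513
```

```bash
python3 - <<'E'
from h import *
p,_,o=pose();print(p,o['eef_rot'],o['force'],o['grip_width'])
E
```

```text
[ 0.54758663 -0.21099847  0.11147312] [ 3.14077960e+00 -1.56180164e-03  1.81728747e-01] [ 0.62083893  0.23665854 -1.01510663] 0.05134472586220929
```

Call:
{"fn": "move_arm", "kwargs": {
  "rows": "0 0 -15 0 0 0; 0 0 -30 0 0 0; 0 0 -40 0 0 0; 0 0 -40 0 0 0; 0 0 -20 0 0 0; 0 0 0 0 0 0"
}}

```text
time_s: 12.15
ee_pos: [0.5471, -0.2108, 0.2664]
eef_rot: [3.139, -0.004, 0.182]
force: [0.0, 0.6, -1.8]
grip_width: 0.051
```

```bash
python3 - <<'E'
from h import *
p,_,o=pose();print(o['force'],o['grip_width'])
c=cam('wrist','w10')
delta([.47,.04,.25],[np.pi,0,-1.486])
E
```

```text
[ 0.01834222  0.56180865 -1.81114215] 0.05096532549624258
shift mm [ -30.4 -260.5   14.7] rotvec [-1.000e-03 -4.000e-03  1.668e+00]
```

View pics/w10.png

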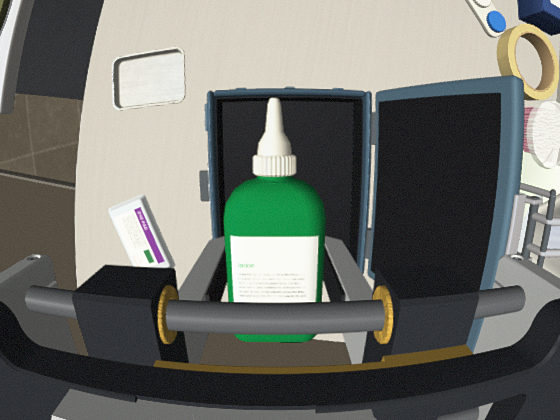

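Call:
{"fn": "move_arm", "kwargs": {
  "rows": "-5 -44 0 0 0 0; -5 -44 0 0 0 0; -5 -44 0 0 0 0; -5 -44 0 0 0 0; -5 -44 0 0 0 0; -5 -44 0 0 0 0; 0 0 0 0 0 0.17; 0 0 0 0 0 0.17; 0 0 0 0 0 0.17; 0 0 0 0 0 0.17; 0 0 0 0 0 0.17; 0 0 0 0 0 0.17; 0 0 0 0 0 0.17; 0 0 0 0 0 0.17; 0 0 0 0 0 0.17; 0 0 0 0 0 0.15; 0 0 0 0 0 0"
}}

```text
time_s: 14.32
ee_pos: [0.4603, 0.0518, 0.2476]
eef_rot: [3.116, 0.0, -1.552]
force: [-0.2, 0.1, -1.3]
grip_width: 0.0508
```

```bash
python3 - <<'E'
from h import *
p,_,o=pose();print(o['force'],o['grip_width'],o['qpos'])
delta([.47,.04,.115],[np.pi,0,-1.486])
c=cam('scene','s11');c=cam('wrist','w11')
E
```

```text
[-0.21140834  0.08687941 -1.27135041] 0.05083363526377836 [3.27383985e-02 1.73641297e-01 1.81273624e+00 8.24024157e-04
 1.18053310e+00 1.58432127e+00]
shift mm [ 12.1 -12.8 132.3] rotvec [ 0.025  0.001 -0.066]
```

View pics/s11.png

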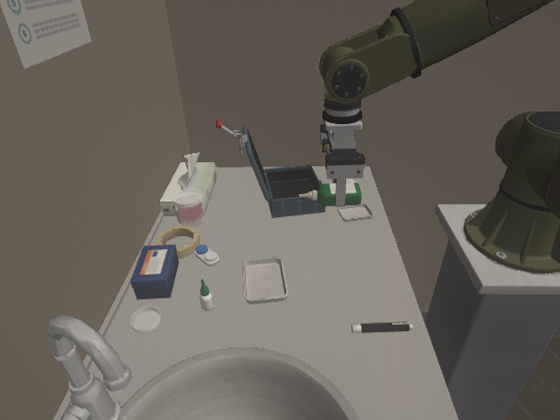

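View pics/w11.png

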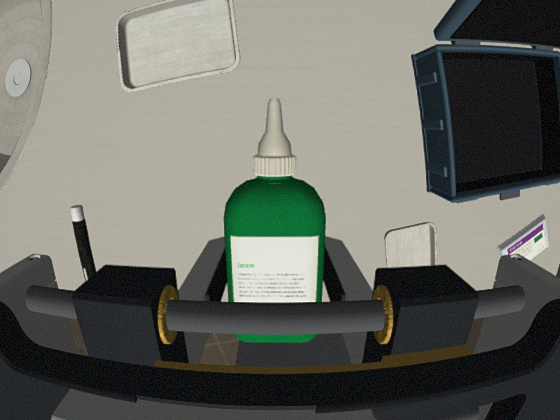

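Call:
{"fn": "move_arm", "kwargs": {
  "rows": "4 -10 20 0.025 0 -0.03; 4 -3 30 0 0 -0.03; 0 0 30 0 0 0; 0 0 25 0 0 0; 0 0 15 0 0 0; 0 0 0 0 0 0"
}}

```text
time_s: 15.18
ee_pos: [0.4737, 0.0441, 0.1237]
eef_rot: [-3.14, 0.001, -1.47]
force: [-0.5, 0.2, -0.9]
grip_width: 0.0508
```

```bash
python3 - <<'E'
from h import *
p,_,o=pose();print(o['force'],o['grip_width'])
delta([.47,.045,.102],[np.pi,0,-1.486])
E
```

```text
[-0.50358193  0.24900112 -0.93558313] 0.05079463874010044
shift mm [-1.3  3.6 21.7] rotvec [-0.001  0.001  0.016]
```

Call:
{"fn": "move_arm", "kwargs": {
  "rows": "0 0 10 0 0 0; 0 0 8 0 0 0; 0 0 2.5 0 0 0; 0 0 0 0 0 0"
}}

```text
time_s: 15.68
ee_pos: [0.4746, 0.0442, 0.1036]
eef_rot: [-3.137, 0.001, -1.469]
force: [0.2, -0.4, -0.5]
grip_width: 0.0509
```

Call:
{"fn": "move_arm", "kwargs": {
  "rows": "0 0 1.5 0 0 0; 0 0 0 0 0 0; 0 0 0 0 0 0"
}}

```text
time_s: 16.05
ee_pos: [0.4749, 0.0442, 0.1026]
eef_rot: [-3.136, 0.0, -1.469]
force: [0.2, 0.2, -0.7]
grip_width: 0.051
```

Call:
{"fn": "move_arm", "kwargs": {
  "rows": "0 0 1.5 0 0 0; 0 0 0 0 0 0"
}}

```text
time_s: 16.3
ee_pos: [0.475, 0.0442, 0.1012]
eef_rot: [-3.136, 0.0, -1.469]
force: [-0.2, 0.4, 0.9]
grip_width: 0.0514
```

Call:
{"fn": "move_arm", "kwargs": {
  "rows": "0 0 0 0 0 0; 0 0 0 0 0 0; 0 0 0 0 0 0; 0 0 0 0 0 0; 0 0 -10 0 0 0; 0 0 -20 0 0 0; 0 0 -30 0 0 0; 0 0 -40 0 0 0; 0 0 -30 0 0 0; 0 0 0 0 0 0",
  "grip": 0.5
}}

```text
time_s: 17.55
ee_pos: [0.474, 0.0441, 0.2383]
eef_rot: [-3.134, 0.0, -1.469]
force: [0.4, 0.7, -0.6]
grip_width: 0.0705
```

```bash
python3 - <<'E'
from h import *
p,R0,o=pose();print(p,o['eef_rot'],o['force'],o['grip_width'])
c=cam('wrist','w12');c2=cam('scene','s12')
np.savez('w12pose.npz',p=p,R=R0)
cv2.imwrite('pics/s12c.png',cv2.resize(c2['color'][110:310,200:420],None,fx=3,fy=3,interpolation=cv2.INTER_CUBIC))
E
```

```text
[0.47397576 0.04408309 0.23831377] [-3.13428518e+00  2.40688013e-04 -1.46861399e+00] [ 0.44659968  0.7177231  -0.63413607] 0.07048899841781303
```

View pics/w12.png

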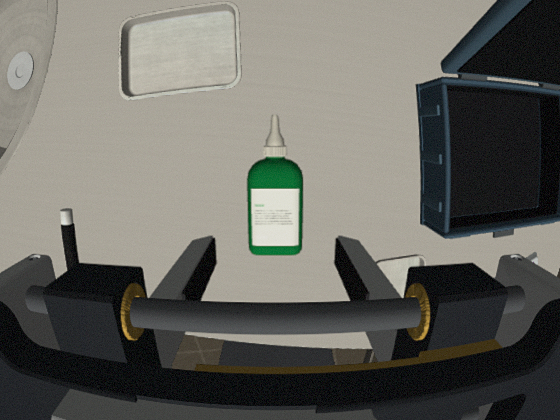

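View pics/s12c.png

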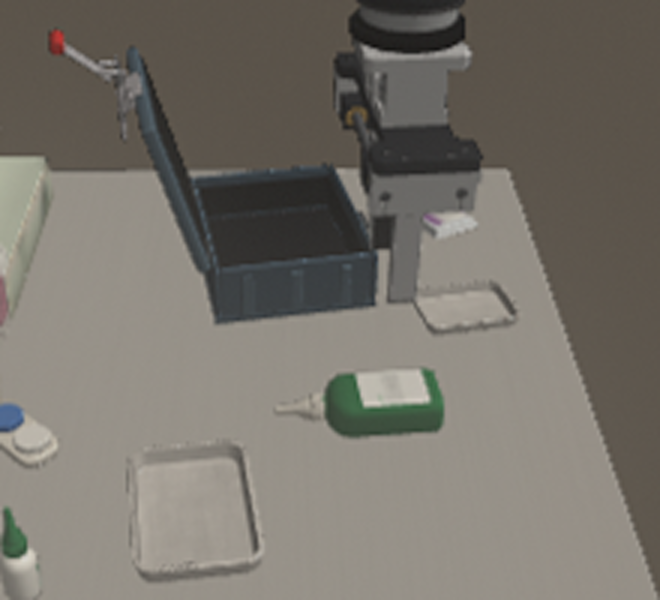

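```bash
python3 - <<'E'
from h import *
w=load('wrist');q=np.load('w12pose.npz');T=(q['p'],q['R'])
f=lambda u,v,z:wpix(w,u,v,z,T=T)
b=f(275,254,.017);n=f(275,115,.017);print('base',b,'tip',n,np.linalg.norm(b-n))
d=(n-b)/np.linalg.norm(n-b);print('ang',np.arctan2(d[1],d[0]),'centre',b+.048*d)
print('edges',f(247,215,.017),f(302,215,.017),'grasp in tool yaw',T[0])
C=np.array([f(u,v,.016) for u,v in [(119,12),(237,3),(242,85),(124,98)]]);print(C,C.mean(0),[np.linalg.norm(C[i]-C[i-1]) for i in range(4)])
# top camera tray fit
c=cam('top','t12')
cv2.imwrite('pics/t12c.png',cv2.resize(c['color'][150:260,180:310],None,fx=5,fy=5,interpolation=cv2.INTER_CUBIC))
E
```

```text
base [0.42577324 0.03910581 0.017     ] tip [0.55977916 0.05299138 0.017     ] 0.13472340151174675
ang 0.10325060759739457 centre [0.47351761 0.04405304 0.017     ]
edges [0.46276575 0.07004313 0.017     ] [0.46822871 0.01737564 0.017     ] grasp in tool yaw [0.47397576 0.04408309 0.23831377]
[[0.66177216 0.22486779 0.016     ]
 [0.6684889  0.10074367 0.016     ]
 [0.58534527 0.08636709 0.016     ]
 [0.56844603 0.20469901 0.016     ]] [0.62101309 0.15416939 0.016     ] [np.float64(0.09548059884248665), np.float64(0.1243057111714406), np.float64(0.084377421840724), np.float64(0.11953253572051847)]
```

View pics/t12c.png

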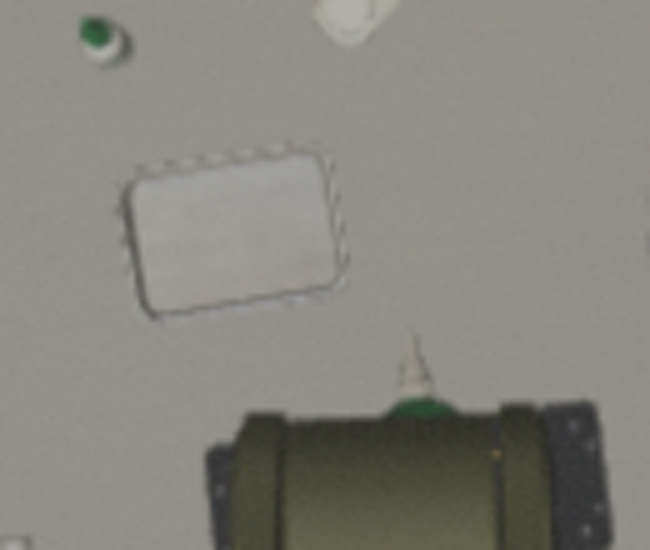

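```bash
cat > kin.py <<'E'
import numpy as np
D=[(.30047,1.52157,.54985,.30209,0),(.33547,1.57605,.5492,.2602,0),(.03847,1.73073,.44693,.34336,0),(.17364,1.81274,.4632,.2476,0)]
A=[];y=[]
for q2,q3,r,z,_ in D:
    s=q2+q3
    A.append([1,0,np.sin(q2),np.sin(s),np.cos(s)]);y.append(r)
    A.append([0,1,np.cos(q2),np.cos(s),-np.sin(s)]);y.append(z)
sol,res,rk,sv=np.linalg.lstsq(np.array(A),np.array(y),rcond=None)
if __name__=='__main__':print(sol,sv,(np.array(A)@sol-y).round(4))
E
python3 kin.py; python3 -c "
from h import *
print(pose()[2]['qpos'],pose()[0])"
```

```text
[-0.00171669  0.05420143  0.43560822  0.45193446  0.05790387] [3.45751886 2.82597913 0.17811342 0.11765177 0.11763892] [ 0.0007 -0.0002 -0.0009 -0.0003 -0.0002  0.0003  0.0004  0.0002]
[1.54120006e-02 2.04544477e-01 1.80707129e+00 9.59553162e-04
 1.12812249e+00 1.48364015e+00] [0.47313181 0.04404723 0.23519265]
```

```bash
cat >> kin.py <<'E'
a,b,L2,p,q=sol
def ik(r,z,tilt,Lt):  # tilt: tool angle from down, + = outward ; tool dir=(sin t, -cos t)
    d1=b+Lt
    wr=r-Lt*np.sin(tilt)-a; wz=z+Lt*np.cos(tilt)-d1
    L3=np.hypot(p,q);ph=np.arctan2(q,p)  # vec = L3*(sin(s+ph),cos(s+ph))
    D2=wr**2+wz**2;c=(D2-L2**2-L3**2)/(2*L2*L3)
    if abs(c)>1:return None
    e=np.arccos(c); q2=np.arctan2(wr,wz)-np.arctan2(L3*np.sin(e),L2+L3*np.cos(e));q3=e-ph
    return q2,q3,np.pi-tilt-q2-q3
if __name__=='__main__':
  f=lambda x:None if x is None else np.round(x,2)
  for Lt in(.22,.28,.34):
    print(Lt)
    for al in (20,30,40,50,60,70):
        t=np.radians(al)
        # option out: initial tilt inward -al, grasp r=.49 z=.025 ; final tilt 90-al
        tf=np.pi/2-t
        i=ik(.49+.078*np.sin(t),.025+.078*np.cos(t),-t,Lt); fi=ik(.628-.078*np.sin(tf),.06+.078*np.cos(tf),tf,Lt)
        # option in: initial outward al ; final inward
        i2=ik(.5-.078*np.sin(t),.025+.078*np.cos(t),t,Lt); f2=ik(.645+.078*np.sin(tf),.06+.078*np.cos(tf),-tf,Lt)
        print(al,'OUT',f(i),f(fi),'IN',f(i2),f(f2))
E
python3 kin.py
```

```text
[-0.00171669  0.05420143  0.43560822  0.45193446  0.05790387] [3.45751886 2.82597913 0.17811342 0.11765177 0.11763892] [ 0.0007 -0.0002 -0.0009 -0.0003 -0.0002  0.0003  0.0004  0.0002]
0.22
20 OUT [0.65 1.55 1.28] [ 0.69  2.17 -0.93] IN [0.34 2.08 0.37] None
30 OUT [0.77 1.41 1.49] [ 0.56  2.14 -0.61] IN [0.33 2.2  0.09] None
40 OUT [0.89 1.27 1.69] [ 0.48  2.08 -0.29] IN [ 0.36  2.3  -0.22] [1.4  0.25 2.36]
50 OUT [1.01 1.12 1.88] [0.44 1.99 0.02] IN [ 0.46  2.38 -0.57] [1.2  0.56 2.08]
60 OUT [1.13 0.99 2.07] [0.45 1.87 0.3 ] IN [ 0.62  2.42 -0.94] [1.04 0.8  1.82]
70 OUT [1.26 0.86 2.25] [0.48 1.74 0.57] IN [ 0.82  2.41 -1.31] [0.9  1.01 1.58]
0.28
20 OUT [0.69 1.49 1.31] [ 0.8   2.26 -1.14] IN [0.32 2.13 0.34] None
30 OUT [0.83 1.31 1.52] [ 0.62  2.25 -0.77] IN [0.31 2.27 0.03] None
40 OUT [0.98 1.12 1.74] [ 0.49  2.19 -0.4 ] IN [ 0.37  2.39 -0.32] None
50 OUT [1.13 0.93 1.95] [ 0.42  2.09 -0.06] IN [ 0.53  2.47 -0.73] [1.39 0.23 2.22]
60 OUT [1.3  0.72 2.17] [0.41 1.95 0.25] IN [ 0.78  2.49 -1.17] [1.13 0.64 1.89]
70 OUT [1.48 0.49 2.4 ] [0.46 1.79 0.54] IN [ 1.05  2.45 -1.58] [0.95 0.92 1.62]
0.34
20 OUT [0.73 1.43 1.33] [ 0.97  2.32 -1.36] IN [0.3  2.18 0.31] None
30 OUT [0.9  1.21 1.56] [ 0.71  2.34 -0.96] IN [ 0.29  2.35 -0.02] None
40 OUT [1.08 0.96 1.8 ] [ 0.51  2.29 -0.53] IN [ 0.4   2.48 -0.43] None
50 OUT [1.28 0.69 2.05] [ 0.4   2.18 -0.14] IN [ 0.65  2.55 -0.92] None
60 OUT [1.53 0.32 2.34] [0.38 2.03 0.2 ] IN [ 1.    2.53 -1.44] [1.25 0.44 1.98]
70 OUT None [0.43 1.85 0.51] IN [ 1.33  2.44 -1.86] [1.01 0.83 1.66]
```

```bash
cat > kin2.py <<'E'
from kin import *
L3=np.hypot(p,q);ph=np.arctan2(q,p)
def ik3(P,t,Lt):
    W=P-Lt*t; q1=np.arctan2(W[1],W[0]);wr=np.hypot(W[0],W[1])-a;wz=W[2]-b-Lt
    c=(wr**2+wz**2-L2**2-L3**2)/(2*L2*L3)
    if abs(c)>1:return None
    e=np.arccos(c); q2=np.arctan2(wr,wz)-np.arctan2(L3*np.sin(e),L2+L3*np.cos(e));q3=e-ph;s=q2+q3
    er=np.array([np.cos(q1),np.sin(q1),0]);et=np.array([-np.sin(q1),np.cos(q1),0]);ez=np.array([0,0,1])
    f=er*np.sin(s)+ez*np.cos(s);n=er*np.cos(s)-ez*np.sin(s)
    return np.round([q1,q2,q3,np.arctan2(t@et,t@n),np.arccos(np.clip(t@f,-1,1))],2)
if __name__=='__main__':
  for Lt in(.22,.28,.34):
   for al in (45,50,55,60):
    for az in (.24,.67,.85,1.2):
      x=np.radians(al);t=np.array([np.cos(x)*np.cos(az),np.cos(x)*np.sin(az),-np.sin(x)])
      G=np.array([.619,.151,.06])-.008*np.array([np.cos(az),np.sin(az),0])
      print(Lt,al,az,ik3(G-.078*t,t,Lt))
E
python3 kin2.py
```

```text
0.22 45 0.24 [0.24 0.46 2.03 3.14 0.13]
0.22 45 0.67 [0.03 0.5  1.96 1.55 0.43]
0.22 45 0.85 [-0.03  0.54  1.89  1.34  0.59]
0.22 45 1.2 [-0.1   0.63  1.7   1.06  0.89]
0.22 50 0.24 [0.24 0.44 1.98 0.04 0.02]
0.22 50 0.67 [0.06 0.48 1.92 1.23 0.4 ]
0.22 50 0.85 [0.   0.52 1.85 1.13 0.56]
0.22 50 1.2 [-0.06  0.61  1.69  0.94  0.86]
0.22 55 0.24 [0.24 0.44 1.93 0.   0.16]
0.22 55 0.67 [0.08 0.48 1.87 0.9  0.42]
0.22 55 0.85 [0.03 0.51 1.81 0.9  0.56]
0.22 55 1.2 [-0.03  0.59  1.66  0.81  0.84]
0.22 60 0.24 [0.24 0.45 1.87 0.   0.3 ]
0.22 60 0.67 [0.11 0.48 1.82 0.63 0.47]
0.22 60 0.85 [0.06 0.51 1.77 0.69 0.59]
0.22 60 1.2 [0.01 0.58 1.64 0.68 0.83]
0.28 45 0.24 [0.24 0.45 2.14 3.14 0.23]
0.28 45 0.67 [-0.03  0.49  2.04  1.67  0.47]
0.28 45 0.85 [-0.1   0.54  1.95  1.4   0.62]
0.28 45 1.2 [-0.17  0.65  1.73  1.06  0.92]
0.28 50 0.24 [0.24 0.42 2.08 3.13 0.06]
0.28 50 0.67 [0.01 0.47 2.   1.36 0.42]
0.28 50 0.85 [-0.06  0.51  1.92  1.19  0.58]
0.28 50 1.2 [-0.13  0.62  1.72  0.95  0.88]
0.28 55 0.24 [0.24 0.41 2.02 0.01 0.1 ]
0.28 55 0.67 [0.04 0.45 1.95 1.01 0.41]
0.28 55 0.85 [-0.02  
[... 222 characters left out ...]
69  0.84]
0.34 45 0.24 [0.24 0.45 2.24 3.14 0.33]
0.34 45 0.67 [-0.1   0.5   2.12  1.75  0.52]
0.34 45 0.85 [-0.18  0.55  2.01  1.43  0.66]
0.34 45 1.2 [-0.25  0.68  1.74  1.05  0.94]
0.34 50 0.24 [0.24 0.41 2.18 3.14 0.14]
0.34 50 0.67 [-0.05  0.46  2.07  1.47  0.44]
0.34 50 0.85 [-0.13  0.51  1.98  1.24  0.6 ]
0.34 50 1.2 [-0.2   0.63  1.74  0.95  0.9 ]
0.34 55 0.24 [0.24 0.39 2.11 0.02 0.04]
0.34 55 0.67 [-0.01  0.44  2.02  1.12  0.41]
0.34 55 0.85 [-0.08  0.48  1.93  1.02  0.57]
0.34 55 1.2 [-0.15  0.6   1.72  0.83  0.86]
0.34 60 0.24 [0.24 0.39 2.03 0.   0.21]
0.34 60 0.67 [0.04 0.43 1.95 0.77 0.44]
0.34 60 0.85 [-0.03  0.47  1.88  0.78  0.58]
0.34 60 1.2 [-0.09  0.58  1.7   0.7   0.84]
```

```bash
cat >> h.py <<'E'
def toolR(az_noz, al_tilt):
    """lying bottle: nozzle azimuth; tool tilted al from vertical toward base"""
    yaw=az_noz-np.pi/2
    return R.from_euler('xyz',[np.pi,0,yaw])*R.from_rotvec([-al_tilt,0,0])
E
python3 - <<'E'
from h import *
al=np.radians(55);Rt=toolR(.102,al).as_matrix();t=Rt[:,2];print(Rt.round(3))
G=np.array([.4805,.0447,.024])
for back in (.06,0):
    P=G-(.078+back)*t;print(P);delta(P,Rt)
E
```

```text
[[ 0.102 -0.571 -0.815]
 [-0.995 -0.058 -0.083]
 [ 0.     0.819 -0.574]]
[0.59295544 0.0562104  0.10315355]
shift mm [   0.2 -120.2  132.3] rotvec [-0.962  0.001  0.   ]
[0.54406177 0.05120588 0.06873896]
shift mm [  0.2 -71.  166.6] rotvec [-0.962  0.001  0.   ]
```

Call:
{"fn": "move_arm", "kwargs": {
  "rows": "0 -20 0 -0.16 0 0; 0 -20 0 -0.16 0 0; 0 -20 0 -0.16 0 0; 0 -15 0 -0.16 0 0; 0 0 0 -0.16 0 0; 0 0 0 -0.16 0 0; 0 0 0 0 0 0"
}}

```text
time_s: 18.58
ee_pos: [0.5445, 0.0515, 0.208]
eef_rot: [2.139, 0.001, -1.469]
force: [-0.2, -0.1, -0.5]
grip_width: 0.0704
```

```bash
python3 - <<'E'
from h import *
from kin2 import ik3
al=np.radians(55);Rt=toolR(.102,al).as_matrix();t=Rt[:,2]
G=np.array([.4805,.0447,.024])
p,R0,o=pose();print(p,o['qpos'],o['force'])
for Lt in (.2,.24,.28,.32): print(Lt,ik3(p,R0[:,2],Lt))
delta(G-(.078+.06)*t,Rt)
E
```

```text
[0.54454389 0.05146199 0.20804523] [ 0.04281658  0.78586862  1.20434937 -0.0586302   2.15208009  1.50565283] [-0.19894818 -0.14797991 -0.51175366]
0.2 [ 0.1   0.84  1.13 -0.01  2.17]
0.24 [ 0.1   0.93  1.01 -0.01  2.21]
0.28 [ 0.1   1.03  0.86 -0.01  2.25]
0.32 [ 0.1   1.15  0.69 -0.01  2.31]
shift mm [   0.3 -114.6   15.5] rotvec [0.042 0.001 0.001]
```

Call:
{"fn": "move_arm", "kwargs": {
  "rows": "0 -30 4 0.042 0 0; 0 -30 4 0 0 0; 0 -30 4 0 0 0; 0 -20 3 0 0 0; 0 0 0 0 0 0"
}}

```text
time_s: 19.2
ee_pos: [0.5956, 0.0568, 0.1051]
eef_rot: [2.202, 0.002, -1.469]
force: [-0.2, 0.1, -0.3]
grip_width: 0.0703
```

```bash
python3 - <<'E'
from h import *
al=np.radians(55);Rt=toolR(.102,al).as_matrix();t=Rt[:,2]
G=np.array([.4805,.0447,.024])
p,R0,o=pose();print(p,o['qpos'],o['force'])
delta(G-(.078+.0)*t,Rt)
c=cam('wrist','w13');c=cam('scene','s13')
cv2.imwrite('pics/s13c.png',cv2.resize(c['color'][110:310,200:420],None,fx=3,fy=3,interpolation=cv2.INTER_CUBIC))
E
```

```text
[0.59564865 0.05681691 0.1050985 ] [ 0.04655872  1.00527081  1.04047565 -0.0487874   2.03387894  1.51515575] [-0.2244625   0.10247304 -0.26698615]
shift mm [ 0.4  1.3 63.3] rotvec [-0.021  0.001  0.001]
```

View pics/w13.png

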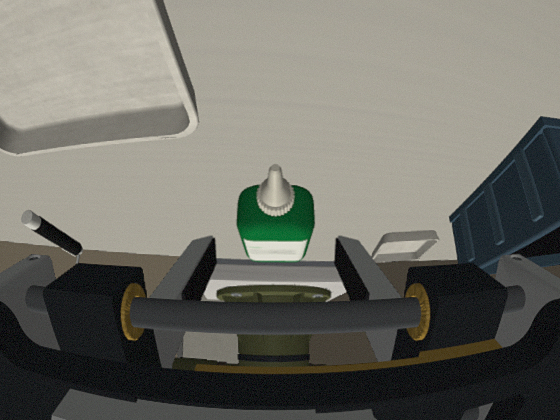

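View pics/s13c.png

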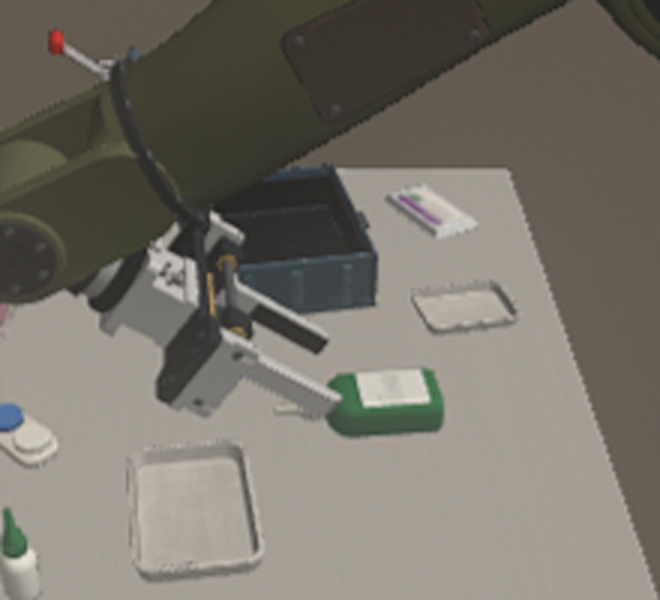

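Call:
{"fn": "move_arm", "kwargs": {
  "rows": "0 1 20 -0.02 0 0; 0 0 20 0 0 0; 0 0 15 0 0 0; 0 0 0 0 0 0"
}}

```text
time_s: 19.8
ee_pos: [0.5498, 0.0521, 0.08]
eef_rot: [2.194, 0.001, -1.469]
force: [0.2, 0.5, -0.1]
grip_width: 0.0703
```

```bash
python3 - <<'E'
from h import *
al=np.radians(55);Rt=toolR(.102,al).as_matrix();t=Rt[:,2]
G=np.array([.4805,.0447,.024])
p,R0,o=pose();print(p,o['force'])
delta(G-(.078+.0)*t,Rt)
E
```

```text
[0.5498125  0.05213232 0.08001954] [ 0.16589516  0.52001398 -0.07608571]
shift mm [ 0.3 -5.8 11.3] rotvec [-0.013  0.001  0.001]
```

Call:
{"fn": "move_arm", "kwargs": {
  "rows": "0 -6 7 -0.013 0 0; 0 0 4 0 0 0; 0 0 0 0 0 0"
}}

```text
time_s: 20.18
ee_pos: [0.5452, 0.0516, 0.0697]
eef_rot: [2.184, 0.001, -1.469]
force: [-0.9, 0.9, -0.2]
grip_width: 0.0701
```

```bash
python3 - <<'E'
from h import *
al=np.radians(55);Rt=toolR(.102,al).as_matrix();t=Rt[:,2]
G=np.array([.4805,.0447,.024])
p,R0,o=pose();print(p,o['force'])
delta(G-(.078+.0)*t,Rt)
c=cam('wrist','w14');c=cam('scene','s14')
cv2.imwrite('pics/s14c.png',cv2.resize(c['color'][110:310,200:420],None,fx=3,fy=3,interpolation=cv2.INTER_CUBIC))
E
```

```text
[0.5451603  0.05160037 0.06972177] [-0.92114591  0.85627589 -0.20596441]
shift mm [ 0.3 -0.2  1.5] rotvec [-0.003  0.001  0.   ]
```

View pics/s14c.png

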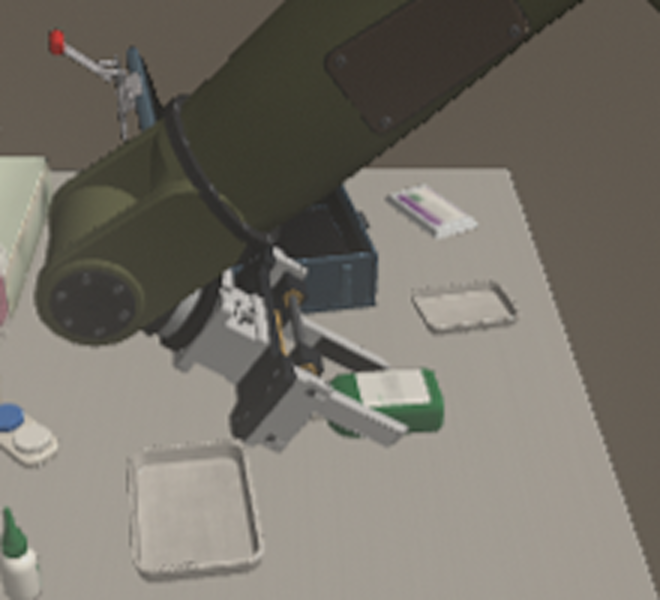

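Fingers straddle the bottle at the intended tilt. Close and lift.

Call:
{"fn": "move_arm", "kwargs": {
  "rows": "0 0 1 0 0 0; 0 0 0 0 0 0; 0 0 0 0 0 0; 0 0 0 0 0 0; 0 0 0 0 0 0",
  "grip": -1,
  "newtons": 20
}}

```text
time_s: 20.9
ee_pos: [0.5446, 0.0515, 0.0694]
eef_rot: [2.185, 0.001, -1.469]
force: [-0.2, 0.0, -0.7]
grip_width: 0.0509
```

```bash
python3 - <<'E'
from h import *
p,R0,o=pose();print(p,o['eef_rot'],o['force'],o['grip_width'])
np.savez('grasp.npz',p=p,R=R0)
g=p+.078*R0[:,2];print('grasp',g)
delta(p+[0,0,.15],R0)
E
```

```text
[0.54464839 0.05153881 0.06937869] [ 2.18503961e+00  7.21642572e-04 -1.46905115e+00] [-0.23223471  0.04958315 -0.73858396] 0.05094724044889185
grasp [0.48123237 0.04509679 0.02442416]
shift mm [-1.000e-01  1.226e+02 -8.650e+01] rotvec [0. 0. 0.]
```

Call:
{"fn": "move_arm", "kwargs": {
  "rows": "0 24 -17 0 0 0; 0 30 -21 0 0 0; 0 30 -21 0 0 0; 0 30 -21 0 0 0; 0 20 -14 0 0 0; 0 0 0 0 0 0"
}}

```text
time_s: 21.65
ee_pos: [0.544, 0.0514, 0.2371]
eef_rot: [2.184, 0.001, -1.469]
force: [0.2, -0.1, -0.7]
grip_width: 0.0508
```

```bash
cat >> h.py <<'E'
def final(az,above=0.,tray=(.619,.151),zf=.004):
    q=np.load('grasp.npz');R0=q['R'];p0=q['p']
    zb=np.array([np.cos(.102),np.sin(.102),0]);C=np.array([.4735,.044,.017])
    # bottle frame: z=zb, third=up
    B=np.stack([np.cross(zb,[0,0,1.])*-1,[0,0,1.],zb],1);B[:,0]=np.cross(B[:,1],B[:,2])
    h=np.array([np.cos(az),np.sin(az),0])  # zb->up, up->-h
    F=np.stack([np.zeros(3),-h,[0,0,1.]],1);F[:,0]=np.cross(F[:,1],F[:,2])
    M=F@B.T
    Cf=np.array([tray[0],tray[1],zf+.048+above])
    return Cf+M@(p0-C),M@R0
E
python3 - <<'E'
from h import *
from kin2 import ik3
p,R0,o=pose();print(p,o['eef_rot'],o['qpos'],o['force'],o['grip_width'])
for az in (.15,.24,.35,.5,.65):
    P,M=final(az,.04);print(az,P.round(3),M[:,2].round(2),ik3(P,M[:,2],.175));delta(P,M)
c=cam('scene','s15');c=cam('wrist','w15')
E
```

```text
[0.54400001 0.05136677 0.23708307] [ 2.18419139e+00  9.69588269e-04 -1.46907101e+00] [ 0.04236176  0.73473742  1.20378363 -0.05767133  2.1588938   1.5037857 ] [ 0.225979   -0.0711298  -0.68402234] 0.05081924556383411
0.15 [0.567 0.143 0.164] [ 0.57  0.09 -0.82] [ 0.27  0.39  1.84 -0.23  0.3 ]
shift mm [-89.2 -78.9  15.9] rotvec [ 1.571  0.01  -0.053]
0.24 [0.568 0.139 0.164] [ 0.56  0.14 -0.82] [0.24 0.39 1.85 0.   0.29]
shift mm [-84.5 -79.1  15.5] rotvec [ 1.569  0.027 -0.152]
0.35 [0.57  0.133 0.164] [ 0.54  0.2  -0.82] [0.2  0.39 1.84 0.28 0.31]
shift mm [-78.8 -79.7  14.7] rotvec [ 1.563  0.048 -0.272]
0.5 [0.573 0.126 0.164] [ 0.51  0.28 -0.82] [0.16 0.4  1.83 0.56 0.38]
shift mm [-71.4 -81.1  12.6] rotvec [ 1.549  0.076 -0.436]
0.65 [0.577 0.12  0.164] [ 0.46  0.35 -0.82] [0.12 0.42 1.8  0.7  0.47]
shift mm [-64.3 -83.1   9.7] rotvec [ 1.528  0.105 -0.599]
```

View pics/s15.png

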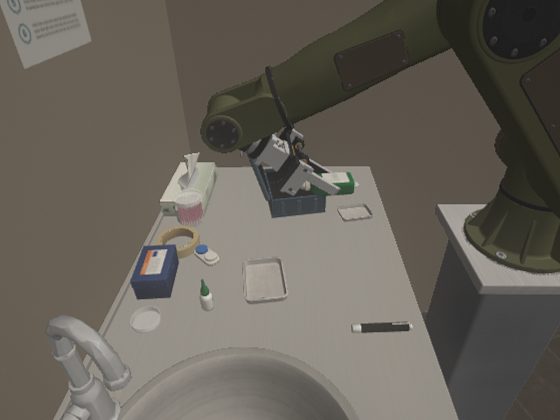

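Call:
{"fn": "move_arm", "kwargs": {
  "rows": "0 0 0 0.16 0 0; 0 0 0 0.16 0 0; 0 0 0 0.16 0 0; 0 0 0 0.16 0 0; 0 0 0 0.16 0 0; 0 0 0 0.16 0 0; 0 0 0 0.16 0 0; 0 0 0 0.16 0 0; 0 0 0 0.16 0 0; 0 0 0 0 0 0"
}}

```text
time_s: 23.0
ee_pos: [0.5401, 0.0511, 0.2185]
eef_rot: [-2.643, 0.003, -1.471]
force: [-0.2, 0.2, -0.0]
grip_width: 0.0512
```

```bash
python3 - <<'E'
from h import *
p,R0,o=pose();print(p,o['eef_rot'],o['qpos'],o['force'],o['grip_width'])
P,M=final(.24,.06);delta(P,M)
c=cam('scene','s16')
E
```

```text
[0.54014812 0.05113285 0.21851457] [-2.64309471e+00  2.54244872e-03 -1.47079602e+00] [0.01281661 0.22460426 1.8827416  0.08552693 0.53912678 1.42194401] [-0.22542241  0.22279976 -0.01052813] 0.05118629762274249
shift mm [-84.4 -15.3  48.4] rotvec [ 0.115 -0.072 -0.121]
```

View pics/s16.png

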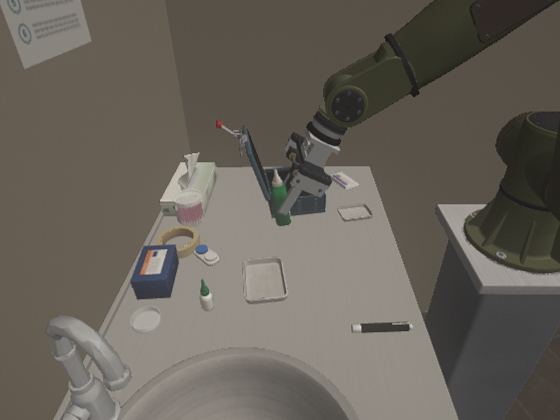

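Call:
{"fn": "move_arm", "kwargs": {
  "rows": "-20 0 0 0.05 -0.03 -0.04; -22 0 5 0.05 -0.03 -0.04; -22 -5 10 0.015 -0.012 -0.04; -20 -8 10 0 0 0; 0 0 0 0 0 0"
}}

```text
time_s: 23.68
ee_pos: [0.5518, 0.1421, 0.203]
eef_rot: [-2.547, 0.002, -1.326]
force: [0.5, -0.4, -0.5]
grip_width: 0.0513
```

```bash
python3 - <<'E'
from h import *
p,R0,o=pose();print(p,o['eef_rot'],o['qpos'],o['force'],o['grip_width'])
P,M=final(.24,.06);delta(P,M)
E
```

```text
[0.55179437 0.1420589  0.20298213] [-2.54705556e+00  1.89851068e-03 -1.32557990e+00] [0.175275   0.28856779 1.86721576 0.10612784 0.39449569 1.41585597] [ 0.54489163 -0.38857001 -0.45750016] 0.05126218491400108
shift mm [ 7.2 -1.5 24.5] rotvec [0.02  0.004 0.003]
```

Call:
{"fn": "move_arm", "kwargs": {
  "rows": "7 -1 15 0.02 0.004 0.003; 0 0 9 0 0 0; 0 0 0 0 0 0"
}}

```text
time_s: 24.05
ee_pos: [0.5681, 0.1378, 0.1825]
eef_rot: [-2.534, 0.001, -1.33]
force: [0.0, -0.3, -0.8]
grip_width: 0.0509
```

```bash
python3 - <<'E'
from h import *
p,R0,o=pose();print(p,o['eef_rot'],o['qpos'],o['force'],o['grip_width'])
P,M=final(.24,.004);delta(P,M)
c=cam('scene','s17')
cv2.imwrite('pics/s17c.png',cv2.resize(c['color'][150:320,190:340],None,fx=3.5,fy=3.5,interpolation=cv2.INTER_CUBIC))
c=cam('top','t17')
cv2.imwrite('pics/t17c.png',cv2.resize(c['color'][130:260,180:310],None,fx=4.5,fy=4.5,interpolation=cv2.INTER_CUBIC))
c=cam('wrist','w17')
E
```

```text
[0.56810289 0.13784106 0.18252627] [-2.53375015e+00  8.55252736e-04 -1.33012655e+00] [0.16179377 0.34912149 1.84642178 0.13643652 0.34265517 1.37789632] [ 0.02417779 -0.34957159 -0.83749515] 0.050907987606498346
shift mm [-0.9 31.2 45.2] rotvec [ 0.006  0.    -0.   ]
```

View pics/s17c.png

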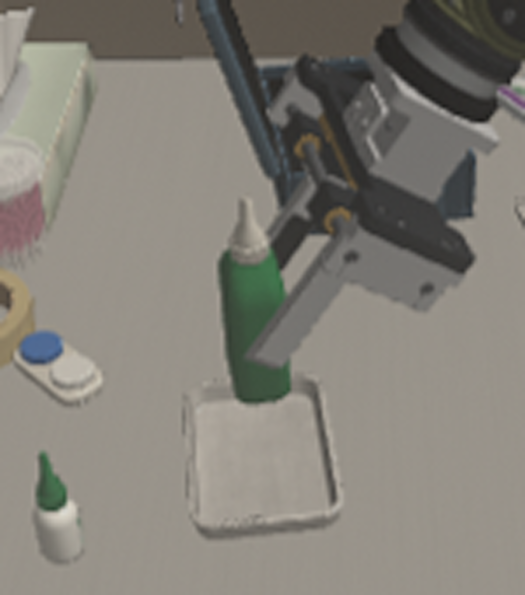

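View pics/t17c.png

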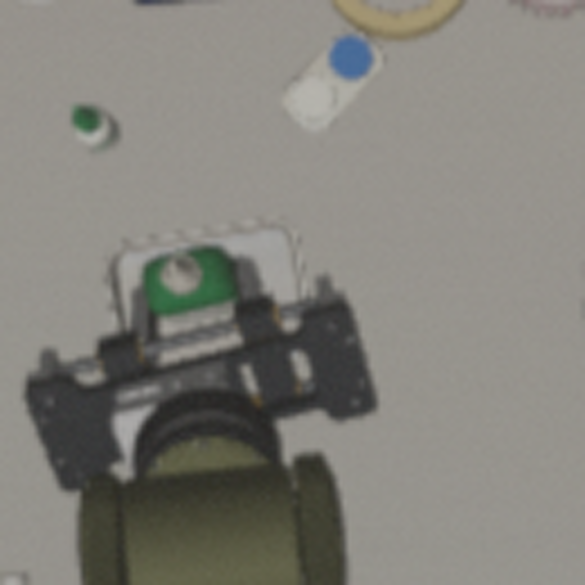

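View pics/w17.png

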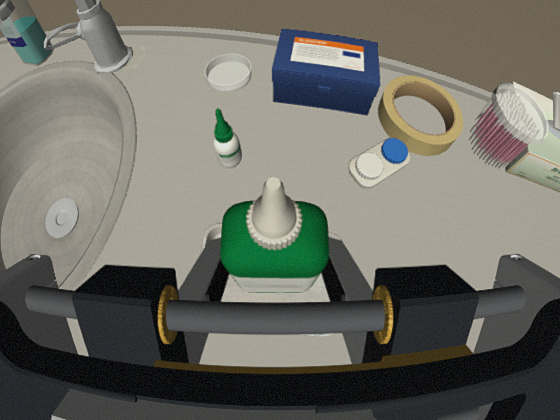

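```bash
python3 - <<'E'
from h import *
t=load('top');s=load('scene')
print('tip top',pix2plane(t,183/4.5+180,273/4.5+130,.196))
print('tip expected in scene',proj(s,[[.619,.151,.196],[.619,.151,.064]]),'seen tip',245/3.5+190,200/3.5+150,'base',262/3.5+190,385/3.5+150)
E
```

```text
tip top [0.6139391  0.14453078 0.196     ]
tip expected in scene [[260.09588687 206.72149866]
 [263.23167425 258.53345171]] seen tip 260.0 207.14285714285714 base 264.8571428571429 260.0
```

Call:
{"fn": "move_arm", "kwargs": {
  "rows": "0 8 12 0.006 0 0; 0 9 13 0 0 0; 0 8 11 0 0 0; 0 4 6 0 0 0; 0 0 0 0 0 0"
}}

```text
time_s: 24.82
ee_pos: [0.5686, 0.1383, 0.1313]
eef_rot: [-2.525, 0.001, -1.33]
force: [-0.3, 0.6, -0.7]
grip_width: 0.051
```

```bash
python3 - <<'E'
from h import *
p,R0,o=pose();print(p,o['eef_rot'],o['qpos'],o['force'],o['moment'],o['grip_width'])
P,M=final(.24,.0);delta(P,M)
c=cam('scene','s18')
cv2.imwrite('pics/s18c.png',cv2.resize(c['color'][190:310,210:320],None,fx=5,fy=5,interpolation=cv2.INTER_CUBIC))
E
```

```text
[0.5685566 0.1383014 0.1313408] [-2.52473060e+00  7.02323580e-04 -1.32965485e+00] [0.1623224  0.4401973  1.87126452 0.213329   0.2195966  1.29850912] [-0.29182463  0.61626212 -0.66509569] [-0.06705556  0.47243899 -0.04570825] 0.05095654241453158
shift mm [-0.6  4.8  6.1] rotvec [-0.003  0.001  0.   ]
```

View pics/s18c.png

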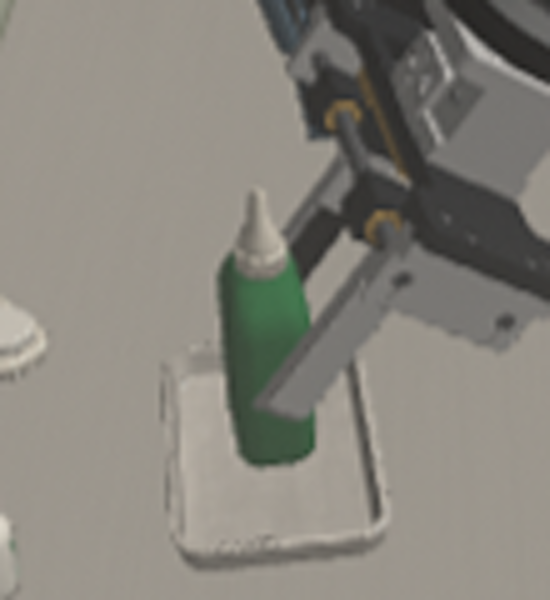

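Call:
{"fn": "move_arm", "kwargs": {
  "rows": "0 2.5 3.5 0 0 0; 0 0 0 0 0 0"
}}

```text
time_s: 25.12
ee_pos: [0.5689, 0.1384, 0.1278]
eef_rot: [-2.523, 0.001, -1.33]
force: [0.5, 0.8, -0.8]
grip_width: 0.051
```

Call:
{"fn": "move_arm", "kwargs": {
  "rows": "0 1 1.3 0 0 0; 0 0 0 0 0 0"
}}

```text
time_s: 25.38
ee_pos: [0.569, 0.1384, 0.1265]
eef_rot: [-2.522, 0.001, -1.33]
force: [0.3, -0.4, 0.4]
grip_width: 0.0509
```

Call:
{"fn": "move_arm", "kwargs": {
  "rows": "0 0.6 0.9 0 0 0; 0 0 0 0 0 0"
}}

```text
time_s: 25.62
ee_pos: [0.5691, 0.1384, 0.1255]
eef_rot: [-2.522, 0.0, -1.33]
force: [-0.0, -0.3, -0.9]
grip_width: 0.051
```

Call:
{"fn": "move_arm", "kwargs": {
  "rows": "0 0.7 1 0 0 0; 0 0 0 0 0 0; 0 0 0 0 0 0"
}}

```text
time_s: 26.0
ee_pos: [0.5691, 0.1384, 0.1242]
eef_rot: [-2.522, 0.001, -1.33]
force: [0.0, 0.3, -1.4]
grip_width: 0.0512
```

Call:
{"fn": "move_arm", "kwargs": {
  "rows": "0 0.6 0.9 0 0 0; 0 0 0 0 0 0; 0 0 0 0 0 0"
}}

```text
time_s: 26.38
ee_pos: [0.5691, 0.1385, 0.123]
eef_rot: [-2.522, 0.001, -1.33]
force: [0.2, -0.3, -1.2]
grip_width: 0.0511
```

Call:
{"fn": "move_arm", "kwargs": {
  "rows": "0 0.6 0.9 0 0 0; 0 0 0 0 0 0; 0 0 0 0 0 0"
}}

```text
time_s: 26.75
ee_pos: [0.5692, 0.1384, 0.1219]
eef_rot: [-2.522, 0.001, -1.33]
force: [0.7, -0.3, -0.5]
grip_width: 0.0513
```

```bash
python3 - <<'E'
from h import *
for i in range(3):
    c=cam('scene','s19'); print(pose()[2]['force'],pose()[2]['moment'])
cv2.imwrite('pics/s19c.png',cv2.resize(c['color'][190:310,210:320],None,fx=5,fy=5,interpolation=cv2.INTER_CUBIC))
E
```

```text
[-0.35359406  0.68195069 -0.88516047] [-0.12908778  0.47036561  0.02926913]
[ 0.2936413  -0.29694193 -0.92892561] [-0.10855875  0.45863543  0.00982969]
[ 0.06666991  0.07954498 -0.86322203] [-0.08929803  0.45772861 -0.04626625]
```

View pics/s19c.png

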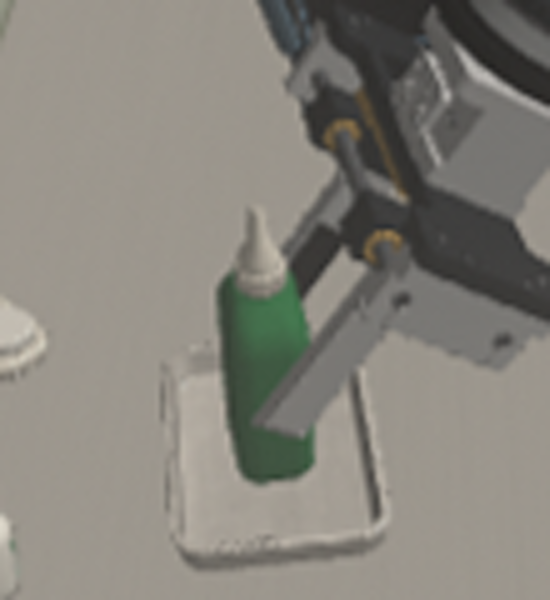

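Call:
{"fn": "move_arm", "kwargs": {
  "rows": "0 0.7 1 0 0 0; 0 0 0 0 0 0; 0 0 0 0 0 0"
}}

```text
time_s: 27.28
ee_pos: [0.5692, 0.1384, 0.1206]
eef_rot: [-2.522, 0.0, -1.33]
force: [-0.6, -0.4, -0.9]
grip_width: 0.0512
```

```bash
python3 - <<'E'
from h import *
for i in range(4):
    c=cam('scene','s20'); print(pose()[2]['force'],pose()[2]['moment'])
q=proj(c,[[.619,.151,.136],[.619,.151,.004],[.619,.151,.008]]);print((q-[210,190])*5)
E
```

```text
[-0.28276232  0.1449137  -1.05971679] [-0.08088645  0.41687165  0.02427472]
[ 0.16637472  0.67679843 -1.0965299 ] [-0.07471061  0.47741977  0.00640879]
[-0.38622599 -0.26903508 -1.55844527] [-0.09425892  0.49418136 -0.02776205]
[-0.43417547  0.96317712 -0.6072857 ] [-0.09614889  0.44331595 -0.01253276]
[[257.98241551 207.5776674 ]
 [272.37049814 445.30892012]
 [271.97190045 438.72297459]]
```

Call:
{"fn": "move_arm", "kwargs": {
  "rows": "0 0.7 1 0 0 0; 0 0 0 0 0 0; 0 0 0 0 0 0"
}}

```text
time_s: 27.85
ee_pos: [0.5692, 0.1384, 0.1193]
eef_rot: [-2.522, 0.001, -1.33]
force: [-0.1, -0.2, -1.3]
grip_width: 0.0509
```

```bash
python3 - <<'E'
from h import *
F=[]
for i in range(4):
    c=cam('scene','s20'); F.append(pose()[2]['force'])
print(np.mean(F,0))
cv2.imwrite('pics/s20c.png',cv2.resize(c['color'][190:310,210:320],None,fx=5,fy=5,interpolation=cv2.INTER_CUBIC))
w=cam('wrist','w20')
E
```

```text
[-0.26543472 -0.03878226 -0.74105208]
```

View pics/s20c.png

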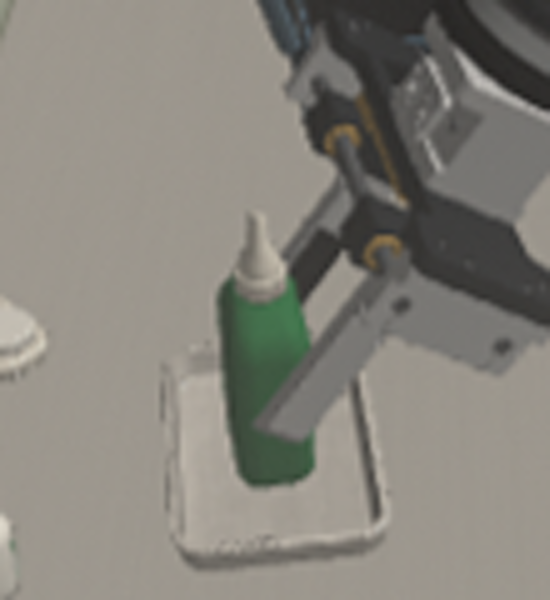

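```bash
python3 - <<'E'
from h import *
c=load('scene')
h=np.array([np.cos(.24),np.sin(.24),0]);n=np.array([-h[1],h[0],0])
for z in (.004,.008,.012):
    X=[np.array([.619,.151,z])+a*h+b*n for a in(-.017,0,.017) for b in (.026,)]
    print(z,((proj(c,X)-[210,190])*5).round(0).tolist())
# tray far inner floor / rim corners
P=cloud(c)
q=lambda x,y:P[int(round(y/5+190)),int(round(x/5+210))].round(4)
print('floor',q(230,520),q(320,520),q(210,480),'bottle side low',q(270,470),q(270,400),q(250,460))
print('tip pt',q(257,225),q(257,240))
E
```

```text
0.004 [[322.0, 481.0], [283.0, 488.0], [244.0, 494.0]]
0.008 [[321.0, 474.0], [283.0, 481.0], [243.0, 488.0]]
0.012 [[321.0, 468.0], [282.0, 474.0], [243.0, 481.0]]
floor [0.6339 0.1961 0.0051] [0.5962 0.1927 0.0019] [0.6449 0.17   0.0019] bottle side low [0.6177 0.1777 0.0159] [0.6155 0.1819 0.0604] [0.6261 0.1768 0.0209]
tip pt [0.6201 0.1557 0.1308] [0.6205 0.1552 0.1228]
```

Call:
{"fn": "move_arm", "kwargs": {
  "rows": "0 0.7 1 0 0 0; 0 0 0 0 0 0; 0 0 0 0 0 0"
}}

```text
time_s: 28.48
ee_pos: [0.5692, 0.1384, 0.118]
eef_rot: [-2.522, 0.001, -1.33]
force: [-0.1, -0.3, -0.6]
grip_width: 0.051
```

```bash
python3 - <<'E'
from h import *
F=[]
for i in range(4):
    c=cam('scene','s21'); F.append(pose()[2]['force'])
print(np.mean(F,0),pose()[0])
E
```

```text
[ 0.52156146 -0.07429313 -0.75291837] [0.56921424 0.13846115 0.11803456]
```

Call:
{"fn": "move_arm", "kwargs": {
  "rows": "0 0.7 1 0 0 0; 0 0 0 0 0 0; 0 0 0 0 0 0"
}}

```text
time_s: 29.05
ee_pos: [0.5696, 0.1386, 0.1175]
eef_rot: [-2.52, 0.0, -1.33]
force: [0.4, -0.2, 1.2]
grip_width: 0.0509
```

```bash
python3 - <<'E'
from h import *
F=[]
for i in range(4):
    c=cam('scene','s22'); F.append(pose()[2]['force'])
print(np.mean(F,0),pose()[0])
cv2.imwrite('pics/s22c.png',cv2.resize(c['color'][190:310,210:320],None,fx=5,fy=5,interpolation=cv2.INTER_CUBIC))
E
```

```text
[-0.49911107 -0.16667775  0.56667217] [0.56962956 0.13858814 0.11747437]
```

View pics/s22c.png

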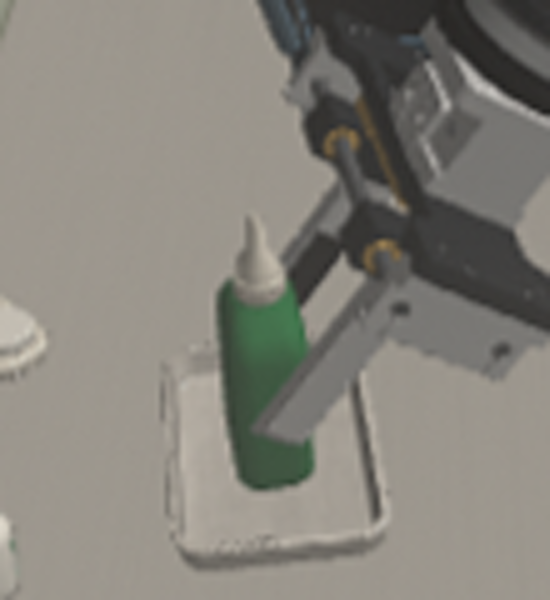

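Call:
{"fn": "move_arm", "kwargs": {
  "rows": "0 0 0 0 0 0; 0 0 0 0 0 0; 0 0 0 0 0 0; 0 0 0 0 0 0; 0 0 0 0 0 0",
  "grip": 0.5
}}

```text
time_s: 29.88
ee_pos: [0.5696, 0.1386, 0.1174]
eef_rot: [-2.52, 0.0, -1.33]
force: [-0.8, -0.3, -0.1]
grip_width: 0.0707
```

```bash
python3 - <<'E'
from h import *
p,_,o=pose();print(p,o['force'],o['grip_width'])
c=cam('scene','s23')
cv2.imwrite('pics/s23c.png',cv2.resize(c['color'][190:310,210:320],None,fx=5,fy=5,interpolation=cv2.INTER_CUBIC))
c=cam('wrist','w23')
E
```

```text
[0.56963293 0.13855656 0.11737461] [-0.78735476 -0.26600196 -0.05244439] 0.07068624004930964
```

View pics/s23c.png

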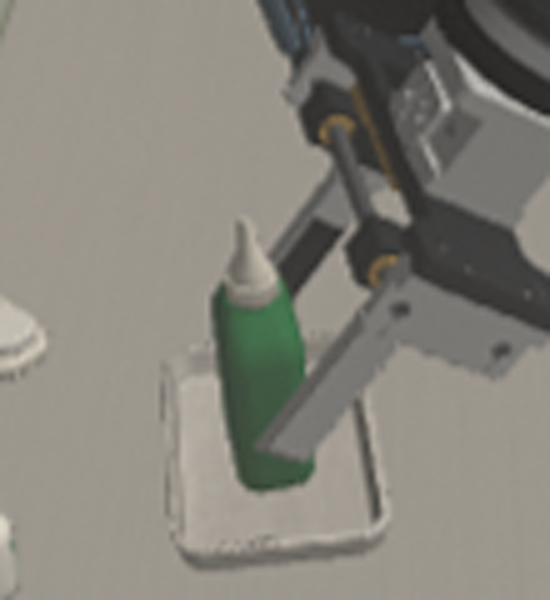

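View pics/w23.png

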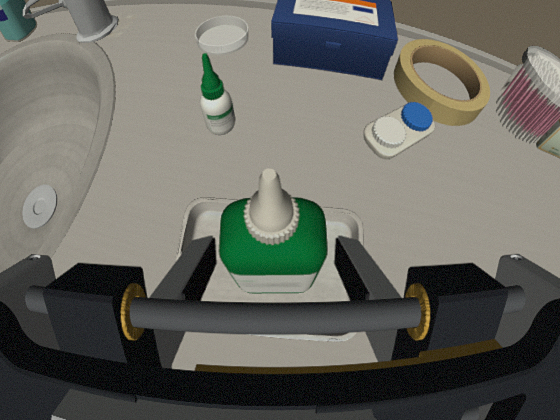

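Call:
{"fn": "move_arm", "kwargs": {
  "rows": "0 0 -10 0 0 0; 0 0 -20 0 0 0; 0 0 -30 0 0 0; 0 0 -40 0 0 0; 0 0 -40 0 0 0; 0 0 0 0 0 0"
}}

```text
time_s: 30.72
ee_pos: [0.4866, 0.118, 0.2365]
eef_rot: [-2.519, -0.0, -1.33]
force: [-0.6, -0.0, 0.0]
grip_width: 0.0705
```

```bash
python3 - <<'E'
from h import *
p,_,o=pose();print(p,o['force'],o['grip_width'])
c=cam('scene','s24')
cv2.imwrite('pics/s24c.png',cv2.resize(c['color'][190:310,210:320],None,fx=5,fy=5,interpolation=cv2.INTER_CUBIC))
c=cam('top','t24')
cv2.imwrite('pics/t24c.png',cv2.resize(c['color'][120:250,180:310],None,fx=4.5,fy=4.5,interpolation=cv2.INTER_CUBIC))
E
```

```text
[0.48657421 0.11803606 0.23649662] [-0.60235104 -0.01042421  0.04339225] 0.07054860630876457
```

View pics/s24.png

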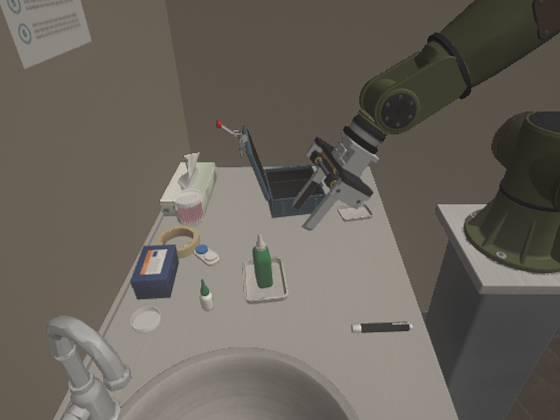

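View pics/s24c.png

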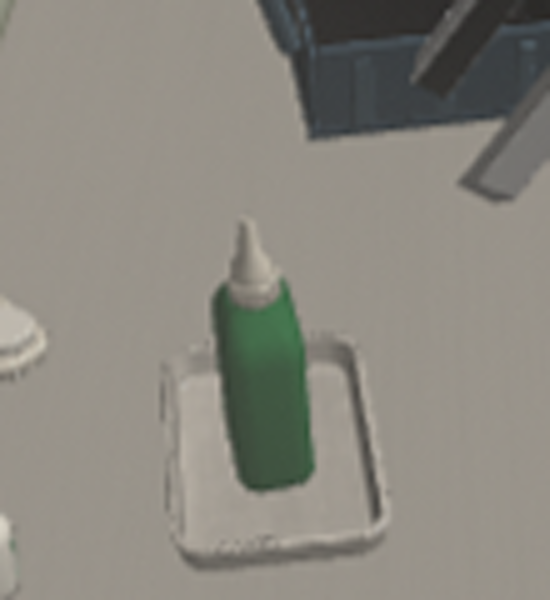

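View pics/t24c.png

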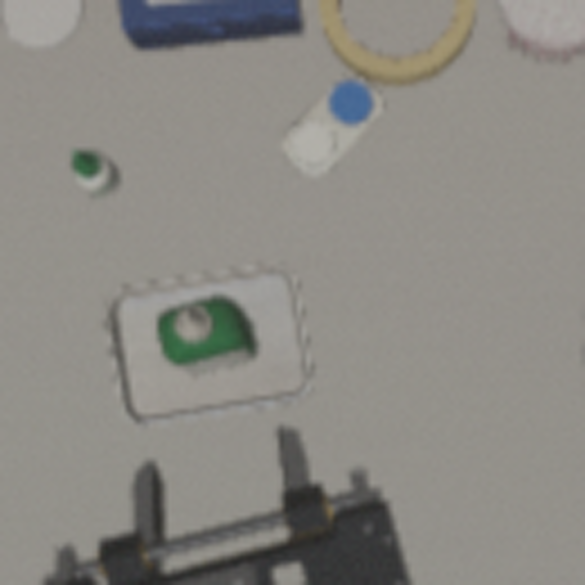

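```bash
python3 - <<'E'
from h import *
s=load('scene');t=load('top')
print('tip from top',pix2plane(t,193/4.5+180,322/4.5+120,.136))
# tip from scene and top triangulate
def ray(c,u,v):
    K=c['mtx'];d=attR(c['attitude'])@np.array([(u-K[0,2])/K[0,0],(v-K[1,2])/K[1,1],1.]);return np.array(c['position']),d/np.linalg.norm(d)
def tri(a,b):
    A=np.zeros((3,3));r=np.zeros(3)
    for o,d in(a,b):
        M=np.eye(3)-np.outer(d,d);A+=M;r+=M@o
    return np.linalg.solve(A,r)
print('tri tip',tri(ray(s,245/5+210,220/5+190),ray(t,193/4.5+180,322/4.5+120)))
P=cloud(s)
m=(abs(P[...,0]-.62)<.05)&(abs(P[...,1]-.155)<.05)
for z in np.arange(.02,.14,.01):
    k=m&(abs(P[...,2]-z)<.005)
    Q=P[k];print(round(z,3),k.sum(),'x range',Q[:,0].min().round(4),Q[:,0].max().round(4),'mid',((Q[:,0].min()+Q[:,0].max())/2).round(4),'ymax',Q[:,1].max().round(4))
Pt=cloud(t);m=(abs(Pt[...,0]-.62)<.05)&(abs(Pt[...,1]-.155)<.05)
for a,b in((.05,.09),(.09,.105),(.105,.125),(.125,.16)):
    k=m&(Pt[...,2]>a)&(Pt[...,2]<b);print(a,k.sum(),Pt[k].mean(0).round(4) if k.any() else '')
w=np.load('last_wrist.npz')
E
```

```text
tip from top [0.61836673 0.14727804 0.136     ]
tri tip [0.62209321 0.14855378 0.12749232]
0.02 160 x range 0.5705 0.6699 mid 0.6202 ymax 0.2048
0.03 61 x range 0.6009 0.6412 mid 0.6211 ymax 0.1799
0.04 54 x range 0.6023 0.6399 mid 0.6211 ymax 0.181
0.05 63 x range 0.602 0.6427 mid 0.6223 ymax 0.1802
0.06 65 x range 0.6019 0.6408 mid 0.6213 ymax 0.1803
0.07 63 x range 0.6033 0.643 mid 0.6231 ymax 0.1816
0.08 91 x range 0.6033 0.6428 mid 0.6231 ymax 0.1793
0.09 140 x range 0.607 0.6401 mid 0.6235 ymax 0.1773
0.1 43 x range 0.6134 0.6342 mid 0.6238 ymax 0.1648
0.11 47 x range 0.6151 0.6316 mid 0.6234 ymax 0.1635
0.12 19 x range 0.6189 0.6288 mid 0.6239 ymax 0.1594
0.13 14 x range 0.6221 0.6264 mid 0.6243 ymax 0.1585
0.05 155 [0.6179 0.1479 0.08  ]
0.09 59 [0.6214 0.1486 0.0949]
0.105 33 [0.6209 0.1517 0.1111]
0.125 8 [0.6234 0.1525 0.1311]
```

```bash
python3 - <<'E'
from h import *
print(sensors.get_obs()['time_s']);print(ctrl.hand_in())
c=cam('top','tend')
E
```

```text
30.825
the job is handed in; nothing more can be done
None
the job is handed in; nothing more can be done
```

I carried out the whole job and handed it in at about 30.8 s of the 67 s allowed. No verdict is reported.

- **Latch and lid:** I pinched the red bar and swung it over to about 2.15 rad by my measurement. The hook came free, and the lid sprang open and stayed open in the later pictures.
- **First placing:** I took the bottle out of the case and laid it flat on the bare worktop at about (0.474, 0.044). I let go and backed off before touching it again.
- **Second placing:** I gripped it again with the tool tilted 55°, turned it nozzle up, and set it down in the larger tray.

**Last checks before handing in:**
- The bottle stands free near (0.621, 0.151). The tray's middle is about (0.619, 0.151).
- The depth images suggest a lean of about 1.7°. A rough pixel estimate from the scene picture gave about 3°. Both are inside the 7° limit.
- The gripper was well clear of everything, and I saw no bystander shifted. I judged that by eye and did not measure it.

**What disagreed or failed:**
- The bottle touched the tray floor about 6 mm lower than I had computed, so I found contact by force.
- Its tip moved about 5 mm when I released it, then it stayed still.
- A last picture I tried to take after handing in was refused.

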